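Draw the serving paddle from under the trivet stack and set it on the stand

ROBOT

A 7-joint arm with a two-finger parallel gripper is mounted at the origin on the work surface. World frame = base frame: x ahead of the robot, y to its left, z up, the work surface at z = 0. Lengths are in m, angles in rad, forces in N, time in s.
With the tool pointing down it reaches from about 0.425 to 0.875 m from the base axis. Payload 4.7 kg.
Tool frame: the origin (TCP) lies at the very end of the fingers, on their centre line; the grasp point (between the pads) lies 19 mm behind it; x points along the fingers, z is the direction in which the jaws open and shut, and the axes are right-handed (so a half turn about x gives the same grasp; the last joint's range is limited). The gripper opens to 87 mm and grips with 3 to 60 N. Pads are 19 mm wide; open, the fingers measure 117 mm over their backs; the gripper's body (75 mm by 190 mm) begins 51 mm behind the grasp point.
Start: joints at [1.13, 0.321, -0.07, 1.45, 0.023, 1.371, -0.057], TCP at [0.286, -0.584, 0.223] pointing down, gripper open.
Joint ranges: [-2.86, 2.86], [-0.3, 2.09], [-1.38, 1.24], [0.06, 2.45], [-1.56, 4.7], [0.09, 2.05], [-2.69, 2.69]. Speed limits (rad/s): [2.57, 2.57, 3.14, 3.14, 3.14, 3.14, 3.14].

INTERFACE

Orientations are given as a rotation vector (axis times angle).
In Python, from bench import * gives the robot as it stands.
- The arm moves only by the shell command python3 -m handwheel 'ROWS' [OPENING] [FORCE]. ROWS is JSON, a list of rows, each an object with "xyz": the shift along the world's x, y, z in cm, a list of three; "angular": the turn, a rotation vector about the world's x, y, z in degrees, a list of three. A call has 1 to 5 rows; each row shifts and turns the pose as measured when the row begins; what a row does not reach is not made up. A row lasts 1/12 s, in which the tool goes at most 41.7 mm and 7.16 degrees, less where a joint would pass 70% of its speed; a pose out of reach is approached as far as the arm can. A call with a gripper value outside its range is refused whole. OPENING is the finger opening in cm, from 0 to 8.7, set as the call begins (- or left out, the last holds). The fingers move at their own pace and stop on an object; FORCE is the grip in N (left out, the last holds). Time passes only in rows, so rows that do not move let the fingers close. It gives the time, the measured TCP pose, the force and the opening at its end, in the units of the state.
- get_state(): the state, without advancing time (a new reading comes with each control period).
- get_image(name): name is "scene" or "top"; returns a dict with "pixels" (420x560x3 uint8, blue, green, red), "K" (3x3 intrinsics, pixels), "cam_to_world" (4x4, takes a point from camera to world coordinates). Camera axes: x right, y down, z forward; pixel columns grow to the right and rows downward; lengths in m; the calibration is good to about 2 mm. A picture is of the moment at which its call begins. There is no depth.
- close_job(): hands the job in, once; it reports no verdict.
The state is a dict: "time": time; "joint_positions": joint angles; "qd": joint speeds; "joint_torque": joint torques, N m; "position": TCP position; "tool_rot": TCP orientation; "ft_force": force on the tool from outside, world axes, zero at the start; "torque": the same for the moment, N m; "grip_width": opening from 0.0 (shut) to 1.0 (fully open).
Only numpy, scipy, OpenCV 4.12 (cv2) and the standard library are available. Lean on these libraries where they do the work, as an engineer would, in place of code of your own. Each camera call takes 0.05 s, during which the arm holds its last target.

TASK

At the diner counter a wooden serving paddle lies at the bottom of a stack in the steel rack, under three square trivets and a lidded crock. Holding the paddle by its handle, draw it out from under the stack, feeling its way between the two pegs at the front and easing it sideways rather than forcing it against them; do not touch or unload the stack, which must stay standing in the rack. Then lay the paddle flat and square in the middle of the wooden stand, handle overhanging the front, push it gently back until it is fully home against the stand's lip, and let go; leave everything else on the counter where it is.

Things in the scene. Friction and masses are not known exactly. Their poses are not given: they have to be found in the camera images.
- paddle: light wooden paddle, 0.13 kg, 10 mm thick: flat blade 90 mm long (x) by 90 mm wide (y), shoulders tapering to 62 mm at its front edge over 22 mm; straight handle 30 mm wide from there to x = -140 mm. Origin: centre of the blade's underside; x points from handle to the blade's rear edge, z up. Starts on the plinth, underside 30 mm above the counter, handle out at the rack's front
- rack: fixed steel plinth that carries the stack, 160 mm wide (y), x from -70 to +56 mm, 30 mm high. Origin: on the counter, under the middle of the blade as it starts (within a few mm); -x is its front, where the paddle's handle comes out over the counter and towards which the paddle is drawn; rear open
- guides: on the rack: steel sides 140 mm apart, 22 mm high; a slick crossbar at x -53 to -47 mm, 13 to 42 mm above the plinth, that lets the paddle by and holds trivets back; at x = -60 mm two upright slick pegs, 12 mm thick, 18 high, 93 apart inside, clamped as a pair up to 12 mm left or right of the middle, not reported: feel for it, under 12 N. Origin: plinth top. Blade clear after a 111 mm draw
- trivet_low: square wooden trivet 84 mm (x) by 80 mm (y), 10 mm thick, 0.06 kg, lying on the paddle's blade; origin: centre of its underside. When the paddle leaves, it comes down onto the plinth behind the crossbar
- trivet_mid: same trivet, second of the stack; origin: centre of its underside
- trivet_top: same trivet, third of the stack; origin: centre of its underside
- crock: white lidded crock, round, 64 mm across and 85 mm high, about 0.35 kg (varies), standing on the top trivet; origin: centre of its underside
- stand: fixed dark wooden serving stand 100 mm (x) by 130 mm (y), 30 mm high, flat top. Origin: centre of its underside on the counter; -x is its front, over which the paddle's handle is to overhang. The paddle fits it with the paddle's origin straight above the stand's and the axes of both alike
- lip: upright lip across the rear of the stand's top, 130 mm wide, 18 mm high, 8 mm thick; its front face lies 45 mm behind (+x) the stand's centre. Origin: over the stand's centre, on the stand's top; axes as the stand's; to be pushed with less than 20 N
- mug: bystander: white mug, 76 mm across, 90 mm high; origin: centre of its underside
- shaker: bystander: glass shaker, 44 mm across, 80 mm high; origin: centre of its underside
- dip_bowl: bystander: small blue bowl, 90 mm across, 45 mm high; origin: centre of its underside
- sauce: bystander: clear sauce bottle, 56 mm across, 170 mm high; origin: centre of its underside
- spoon: bystander: spoon lying on the counter; origin: middle of its underside
- tin: bystander: metal tin, 72 mm across, 100 mm high; origin: centre of its underside
Not all that is in view belongs to the job. Leave any purple, red or yellow look-alike of the paddle alone.

How it is judged:
On the way:
1. the paddle is drawn wholly out of the rack and the stack has come down onto the plinth behind the crossbar, crock upright (x of paddle in the frame of rack below -0.103 m and z of crock in the frame of rack below 0.066 m and angle between crock's own z axis and vertical below 0.1 rad), for 0.2 s.
At the end, for the whole second after the job is handed in: Paddle flat and released on the stand: rear edge within 4 mm of the lip, centred within 15 mm, square within 0.08 rad. Stack at rest on the plinth: trivets within 30 mm and crock within 40 mm of the rack's origin, crock upright within 0.08 rad (x of paddle in the frame of stand between -0.004 and 0.004 m and y of paddle in the frame of stand between -0.015 and 0.015 m and z of paddle in the frame of stand between 0.026 and 0.034 m and angle between the x axis of paddle and the x axis of stand, either way round below 0.08 rad and angle between paddle's own z axis and vertical below 0.06 rad and linear speed of each of paddle, crock below 0.02 m/s and angle between crock's own z axis and vertical below 0.08 rad and horizontal distance between crock and rack below 0.04 m and z of crock in the frame of rack between 0.056 and 0.066 m and horizontal distance between each of trivet_low, trivet_mid, trivet_top and rack below 0.03 m); the robot touches nothing.
It fails at once if the paddle is forced against the pegs, sides or crossbar with more than 12 N (contact force between paddle and guides above 12 N).
It fails at once if the paddle is pushed against the stand's lip with more than 20 N (contact force between paddle and lip above 20 N).
It fails at once if the robot touches the stack (contact force between any of the arm, the fingers and crock above 0.5 N or contact force between any of the arm, the fingers and trivet_low above 0.5 N or contact force between any of the arm, the fingers and trivet_mid above 0.5 N or contact force between any of the arm, the fingers and trivet_top above 0.5 N).
It fails at once if the crock topples (leans more than 0.5 rad) (angle between crock's own z axis and vertical above 0.5 rad).
It fails at once if a bystander is moved more than 25 mm (distance of any of mug, shaker, dip_bowl, sauce, spoon, tin from where it was at the start of the episode above 0.025 m).
It also fails if it takes over 72 s, if anything falls off the work surface, if the arm or the gripper's body presses on something with over 40 N, if the wrist force passes 120 N, or if a joint passes its speed limit or range.

## Working session

There is one attempt and no reset: what is moved stays moved. The work goes in short steps, Python scripts to look and compute and a shell command to move; the robot and the scene stay as the last step left them, time stands still between calls to the robot, and variables do not carry over. Pictures are saved under pics/ and viewed, and the job is handed in when it is done.

```bash
mkdir -p pics; ls; python3 - <<'E'
from bench import *
import cv2,numpy as np
s=get_state()
print(s)
for n in("scene","top"):
    im=get_image(n); cv2.imwrite(f"pics/{n}0.png",im["pixels"]); print(n,np.round(im["K"],1).tolist(),np.round(im["cam_to_world"],4).tolist())
E
```

```text
pics
{'time': 0.0, 'joint_positions': array([ 1.13011407,  0.32180952, -0.07007952,  1.45170037,  0.02261414,
        1.37076522, -0.05689738]), 'qd': array([-1.39574732e-03,  3.90504505e-04, -1.81213825e-05,  1.22937926e-03,
       -1.40318466e-03,  8.52393524e-04, -7.62374890e-04]), 'joint_torque': array([ 4.76401544e-05, -4.91294682e+01, -4.03829115e-01, -3.12526989e+01,
       -6.36654929e-02,  4.36449295e-02,  1.87389969e-04]), 'position': array([ 0.28522756, -0.58345939,  0.22145748]), 'tool_rot': array([ 0.86895522,  1.39238737, -0.86747057]), 'ft_force': array([-0.16373516, -0.61385755,  0.53649315]), 'torque': array([-0.02277146, -0.00966019,  0.03805   ]), 'grip_width': 0.9988159589602333}
scene [[397.8, 0.0, 274.5], [0.0, 397.8, 211.0], [0.0, 0.0, 1.0]] [[0.7254, 0.3587, -0.5875, 1.0973], [0.6883, -0.3834, 0.6158, -0.665], [-0.0043, -0.8511, -0.525, 0.6437], [0.0, 0.0, 0.0, 1.0]]
top [[470.1, 0.0, 276.6], [0.0, 470.1, 214.4], [0.0, 0.0, 1.0]] [[-0.0082, -0.9873, 0.1587, 0.2997], [-0.9999, 0.0062, -0.0136, 0.0044], [0.0124, -0.1588, -0.9872, 1.265], [0.0, 0.0, 0.0, 1.0]]
```

View pics/scene0.png

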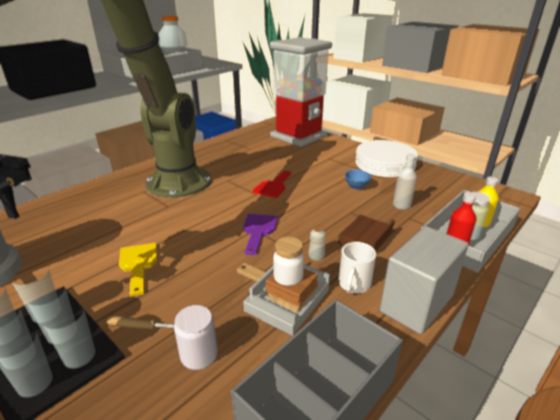

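View pics/top0.png

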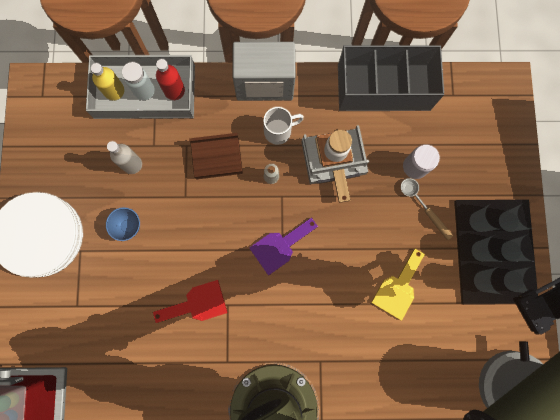

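The candidates for the paddle, by top-view pixel, are the wooden handle coming out of the rack (342,187), and the purple (285,246), red (193,300) and yellow (400,287) look-alikes. The wooden one under the crock is the paddle. I'll check it in crops, along with the dark stand at (215,157).

```bash
python3 - <<'E'
import cv2,numpy as np
a=cv2.imread("pics/top0.png");b=cv2.imread("pics/scene0.png")
cv2.imwrite("pics/c1.png",cv2.resize(a[110:210,290:390],None,fx=6,fy=6,interpolation=cv2.INTER_CUBIC))
cv2.imwrite("pics/c2.png",cv2.resize(b[225:335,225:345],None,fx=5,fy=5,interpolation=cv2.INTER_CUBIC))
cv2.imwrite("pics/c3.png",np.hstack([cv2.resize(a[120:190,180:250],(390,390),interpolation=cv2.INTER_CUBIC),cv2.resize(b[205:275,330:400],(390,390),interpolation=cv2.INTER_CUBIC)]))
E
```

```text
(no output)
```

View pics/c1.png

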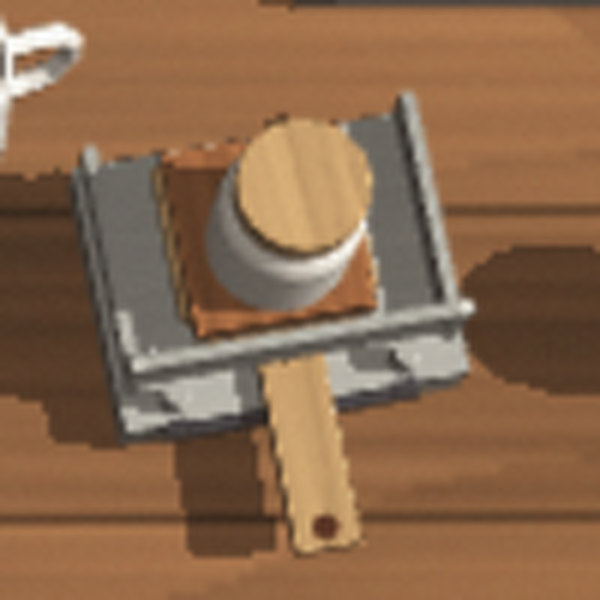

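View pics/c2.png

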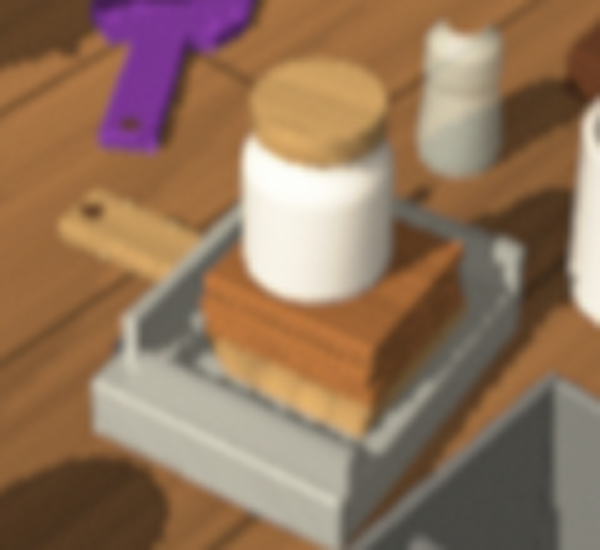

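View pics/c3.png

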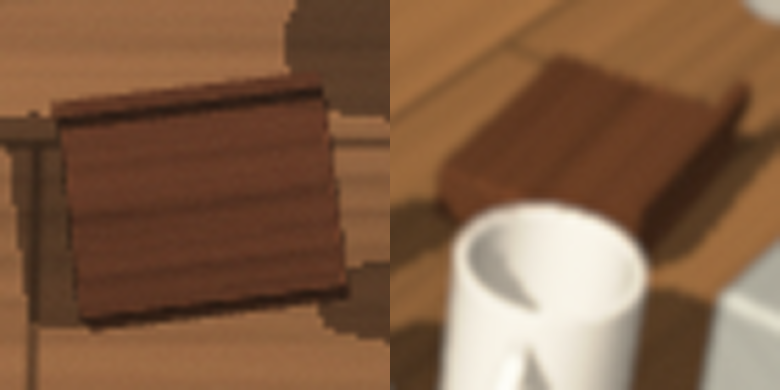

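The top crop shows the wooden handle running from under the crossbar at about (339,170) to its end with the hole at (344,198). The stack and crock are above it. The stand shows its lip at the rear, away from the robot, with corners near (190,139), (238,133), (242,172) and (196,178). Next I'll measure both.

```bash
cat > h.py <<'E'
import numpy as np,cv2,json
from bench import *
def cam(n):
    im=get_image(n); return im["pixels"],np.array(im["K"]),np.array(im["cam_to_world"])
CAL={}
def load():
    for n in("top","scene"):
        CAL[n]=cam(n)
def ray(n,uv):
    _,K,T=CAL[n]; d=T[:3,:3]@np.linalg.inv(K)@np.array([uv[0],uv[1],1.]); return T[:3,3],d/np.linalg.norm(d)
def plane(n,uv,z):
    o,d=ray(n,uv); return o+d*(z-o[2])/d[2]
def tri(a,b):
    o1,d1=ray("top",a);o2,d2=ray("scene",b)
    s=np.linalg.lstsq(np.c_[d1,-d2],o2-o1,rcond=None)[0]
    p,q=o1+s[0]*d1,o2+s[1]*d2
    return (p+q)/2,np.linalg.norm(p-q)
def proj(n,p):
    _,K,T=CAL[n]; c=np.linalg.inv(T)@np.r_[p,1]; u=K@c[:3]; return u[:2]/u[2]
E
python3 - <<'E'
from h import *
load()
top=CAL["top"][0]
hsv=cv2.cvtColor(top,cv2.COLOR_BGR2HSV)
for p in[(342,185),(344,197),(350,190),(330,190),(215,157),(215,180),(205,137)]: print(p,hsv[p[1],p[0]])
print("hole tri",tri((344.2,197.7),(243.6,267)))
E
python3 - <<'E'
import cv2,numpy as np
b=cv2.imread("pics/scene0.png");a=cv2.imread("pics/top0.png")
cv2.imwrite("pics/d1.png",cv2.resize(b[255:285,230:275],None,fx=16,fy=16,interpolation=cv2.INTER_NEAREST))
cv2.imwrite("pics/d2.png",cv2.resize(a[160:208,320:365],None,fx=12,fy=12,interpolation=cv2.INTER_NEAREST))
E
```

```text
(342, 185) [ 17 115 198]
(344, 197) [ 10 154  93]
(350, 190) [ 13 141 147]
(330, 190) [ 13 135  87]
(215, 157) [ 10 155  82]
(215, 180) [ 13 142 142]
(205, 137) [ 10 156  95]
hole tri (array([ 0.54135986, -0.19103513,  0.04110292]), np.float64(0.0035812856009832055))
```

View pics/d1.png

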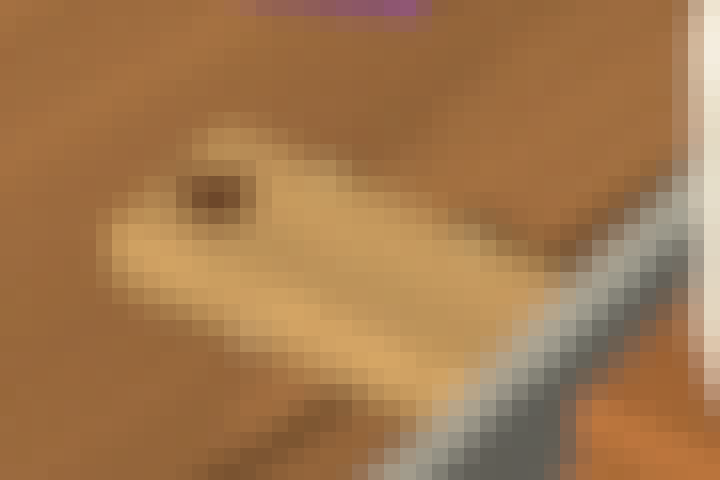

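View pics/d2.png

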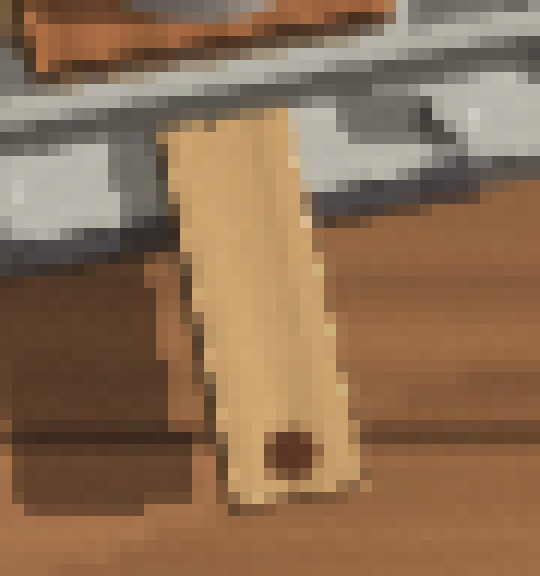

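```bash
python3 - <<'E'
from h import *
load()
top=CAL["top"][0]; sc=CAL["scene"][0]
hsv=cv2.cvtColor(top,cv2.COLOR_BGR2HSV)
m=cv2.inRange(hsv,(13,70,160),(24,150,255)); m[:169]=0;m[:,:325]=0;m[:,360:]=0;m[205:]=0
m=cv2.morphologyEx(m,cv2.MORPH_OPEN,np.ones((3,3)))
c=max(cv2.findContours(m,0,1)[0],key=cv2.contourArea)
m2=np.zeros_like(m);cv2.drawContours(m2,[c],-1,255,-1)
# per-row centre, widths
pts=[]
for v in range(172,199):
    x=np.where(m2[v])[0]
    if len(x)>5: pts.append((( x.min()+x.max())/2,v,x.max()-x.min()+1))
pts=np.array(pts);print(pts.round(1)[::4].tolist())
r=cv2.minAreaRect(c);print("rect",r)
W=np.array([plane("top",p[:2],.040)[:2] for p in pts])
k=np.polyfit(W[:,0],W[:,1],1); print("handle yaw",np.degrees(np.arctan(k[0])), "line y(x=.57)",np.polyval(k,.57))
for p in cv2.boxPoints(r): print("corner",plane("top",p,.040).round(4))
print("hole",plane("top",(344.2,197.7),.04).round(4),tri((344.2,197.7),(243.5,267.2)))
# scene d1 corners of handle tip: near-left tip corner (236.5,272) & (243,263.5)
cv2.imwrite("pics/e1.png",cv2.resize(top[115:190,295:375],None,fx=10,fy=8,interpolation=cv2.INTER_NEAREST))
cv2.imwrite("pics/e2.png",cv2.resize(top[125:185,180:250],None,fx=11,fy=10,interpolation=cv2.INTER_NEAREST))
E
```

```text
[[339.0, 172.0, 11.0], [339.5, 176.0, 10.0], [340.0, 180.0, 11.0], [341.0, 184.0, 11.0], [342.0, 188.0, 11.0], [343.0, 192.0, 11.0], [344.0, 196.0, 11.0]]
rect ((341.5384521484375, 185.19229125976562), (31.182466506958008, 10.786388397216797), 78.69007110595703)
handle yaw 9.793775657618339 line y(x=.57) -0.18704151808456895
corner [ 0.6137 -0.1653  0.04  ]
corner [ 0.6194 -0.1939  0.04  ]
corner [ 0.5357 -0.2076  0.04  ]
corner [ 0.5301 -0.1792  0.04  ]
hole [ 0.5404 -0.1926  0.04  ] (array([ 0.54136831, -0.1912124 ,  0.04062258]), np.float64(0.0033175412444149464))
```

View pics/e1.png

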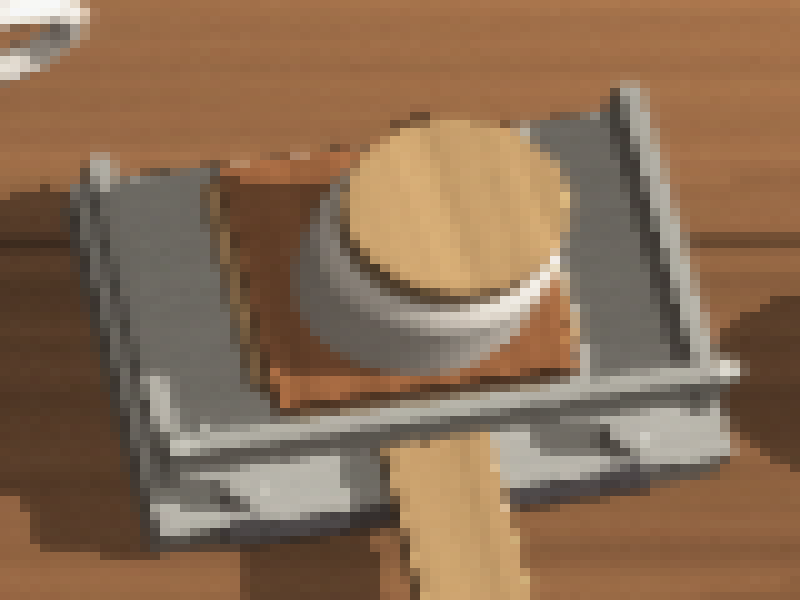

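View pics/e2.png

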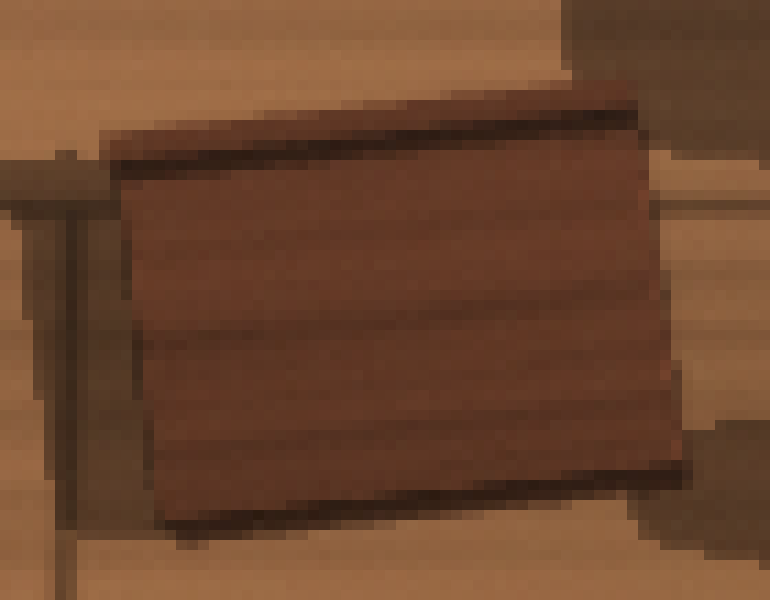

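```bash
python3 - <<'E'
from h import *
load()
P=lambda u,z:plane("top",u,z)[:2]
def show(nm,fl,fr,z):
    a,b=P(fl,z),P(fr,z); d=a-b; print(nm,a.round(4),b.round(4),"len",np.linalg.norm(d).round(4),"yaw",np.degrees(np.arctan2(-d[0],d[1])).round(2)); return a,b
f=show("rack front",(311,181.3),(368,171.9),.03)
p=show("pegs z.048",(321.2,176),(359.3,169.6),.048)
s=show("stand front",(195.3,176.8),(242,171.2),.03)
l=show("lip base",(191.4,143.3),(238.2,138),.03)
show("crossbar top", (311.5,169.7),(369,161),.072)
for nm,(a,b) in(("rackfront",f),("pegs",p),("stand",s),("lip",l)): print(nm,(a+b)/2)
yr=np.radians(9.8);ex=np.array([np.cos(yr),np.sin(yr)])
print("rack origin from front",(f[0]+f[1])/2+.07*ex)
ys=np.radians(6.8);ex=np.array([np.cos(ys),np.sin(ys)])
print("stand origin front/lip",(s[0]+s[1])/2+.05*ex,(l[0]+l[1])/2-.045*ex)
# crock lid centre & handle tip
print("lid",P((290+303/6,110+185/6),.03+.01+.03+.085))
E
```

```text
rack front [ 0.5879 -0.106 ] [ 0.6131 -0.2609] len 0.157 yaw 9.25
pegs z.048 [ 0.598  -0.1318] [ 0.615 -0.234] len 0.1036 yaw 9.44
stand front [0.602  0.2053] [0.6168 0.0799] len 0.1263 yaw 6.75
lip base [0.6956 0.2177] [0.71   0.0905] len 0.128 yaw 6.5
crossbar top [ 0.6091 -0.1041] [ 0.6319 -0.2557] len 0.1533 yaw 8.53
rackfront [ 0.60052073 -0.18345821]
pegs [ 0.60649956 -0.18292902]
stand [0.60938301 0.14258967]
lip [0.70279289 0.15412527]
rack origin from front [ 0.66949928 -0.17154355]
stand origin front/lip [0.65903128 0.14850986] [0.65810944 0.14879709]
lid [ 0.66022862 -0.16940347]
```

```bash
cat >> h.py <<'E'
from scipy.spatial.transform import Rotation as R
def goal(yaw_deg,xyz=None,sign=None):
    s=get_state(); C=R.from_rotvec(s["tool_rot"]); y=np.radians(yaw_deg)
    best=None
    for sg in(1,-1):
        z=sg*np.array([-np.sin(y),np.cos(y),0]); x=np.array([0,0,-1.])
        G=R.from_matrix(np.c_[x,np.cross(z,x),z]); d=(G*C.inv()).as_rotvec(degrees=True)
        if best is None or np.linalg.norm(d)<np.linalg.norm(best): best=d
    print("t",round(s["time"],2),"pos mm",(s["position"]*1000).round(1),"F",s["ft_force"].round(2),"T",s["torque"].round(2),"grip mm",round(s["grip_width"]*87,1),"turn deg",best.round(2))
    if xyz is not None: print("shift cm",((np.array(xyz)-s["position"])*100).round(2))
E
python3 - <<'E'
from h import *
load()
goal(9.8,(.5547,-.1897,.16))
print(R.from_rotvec(get_state()["tool_rot"]).as_matrix().round(2).tolist())
print("stand FR",tri((242,171.2),(339,237.3)),"FL",tri((195.3,176.8),(359.6,214.9)))
for n,u in dict(tin=(425,160),spoonhead=(409,187),spoonend=(450,235),mug=(277,125),shaker=(271,173),sauce=(128,158),bowl=(122,224)).items(): print(n,plane("top",u,.05).round(3))
E
```

```text
t 0.5 pos mm [ 285.5 -583.9  222.5] F [-0.37 -0.36 -0.34] T [-0.01  0.08  0.02] grip mm 86.9 turn deg [  0.    -0.   -16.26]
shift cm [26.92 39.42 -6.25]
[[-0.0, 0.9, 0.44], [-0.0, 0.44, -0.9], [-1.0, -0.0, -0.0]]
stand FR (array([0.62029404, 0.08172334, 0.02304964]), np.float64(0.004334478107732773)) FL (array([0.60341227, 0.20648386, 0.02934007]), np.float64(0.0032103583236623443))
tin [ 0.64  -0.411  0.05 ]
spoonhead [ 0.566 -0.364  0.05 ]
spoonend [ 0.438 -0.465  0.05 ]
mug [ 0.739 -0.015  0.05 ]
shaker [0.606 0.002 0.05 ]
sauce [0.649 0.382 0.05 ]
bowl [0.472 0.39  0.05 ]
```

The triangulated heights agree with the text: the handle hole is at 0.041 m and the stand's front corners at 0.023 to 0.029 m. I'll move above the handle.

```bash
python3 -m handwheel '[{"xyz":[2.2,3.2,0],"angular":[0,0,-2]},{"xyz":[2.2,3.2,0],"angular":[0,0,-2]},{"xyz":[2.2,3.2,0],"angular":[0,0,-2]},{"xyz":[2.2,3.2,0],"angular":[0,0,-2]},{"xyz":[2.2,3.2,0],"angular":[0,0,-2]}]' 6.5 20; python3 -c "
from h import *
goal(9.8,(.5547,-.1897,.16))"
```

```text
time: 0.92
position: [0.3873, -0.4282, 0.2215]
tool_rot: [1.017, 1.319, -1.029]
ft_force: [0.8, 0.0, -0.5]
grip_width: 0.768
t 0.92 pos mm [ 387.3 -428.2  221.5] F [ 0.79  0.   -0.47] T [ 0.   -0.02 -0.05] grip mm 66.8 turn deg [ 0.25 -0.35 -4.55]
shift cm [16.74 23.85 -6.15]
```

```bash
python3 -m handwheel '[{"xyz":[2.2,3.2,0],"angular":[0,0,-1.5]},{"xyz":[2.2,3.2,0],"angular":[0,0,-1]},{"xyz":[2.2,3.2,0],"angular":[0,0,-0.5]},{"xyz":[2.2,3.2,0],"angular":[0,0,-0.5]},{"xyz":[2.2,3.2,-1]}]' 2>&1 | tail -3; python3 -m handwheel '[{"xyz":[2.2,3.2,-1],"angular":[0,0,0]},{"xyz":[2.2,3,-1],"angular":[0,0,0]},{"xyz":[0,0,0],"angular":[0,0,0]}]'; python3 -c "
from h import *
goal(9.8,(.5547,-.1897,.16))"
```

```text
schema error: expected keys xyz, angular
time: 1.17
position: [0.4395, -0.3544, 0.2028]
tool_rot: [1.013, 1.319, -1.017]
ft_force: [-0.2, 1.2, -0.3]
grip_width: 0.742
t 1.17 pos mm [ 439.5 -354.4  202.8] F [-0.22  1.15 -0.32] T [ 0.1  -0.06 -0.03] grip mm 64.5 turn deg [ 0.2   0.   -5.12]
shift cm [11.52 16.47 -4.28]
```

```bash
python3 -m handwheel '[{"xyz":[2.3,3.3,-0.5],"angular":[0,0,-1.5]},{"xyz":[2.3,3.3,-0.5],"angular":[0,0,-1.5]},{"xyz":[2.3,3.3,-0.5],"angular":[0,0,-1]},{"xyz":[2.3,3.3,-0.5],"angular":[0,0,-1]},{"xyz":[2.3,3.3,-0.5],"angular":[0,0,0]}]'; python3 -c "
from h import *
goal(9.8,(.5547,-.1897,.16))"
```

```text
time: 1.58
position: [0.5476, -0.2008, 0.1803]
tool_rot: [1.086, 1.271, -1.101]
ft_force: [-0.0, -0.1, -0.8]
grip_width: 0.745
t 1.58 pos mm [ 547.6 -200.8  180.3] F [-0.03 -0.09 -0.82] T [ 0.03 -0.05 -0.04] grip mm 64.8 turn deg [ 0.66 -0.    0.95]
shift cm [ 0.71  1.11 -2.03]
```

```bash
python3 -m handwheel '[{"xyz":[0.7,1.1,-1],"angular":[0.6,0,0.9]},{"xyz":[0,0,-1],"angular":[0,0,0]},{"xyz":[0,0,0],"angular":[0,0,0]}]'; python3 -c "
from h import *
goal(9.8,(.5547,-.1897,.07))
load()
for n in('top','scene'): cv2.imwrite(f'pics/{n}1.png',CAL[n][0])
a=CAL['top'][0];b=CAL['scene'][0]
cv2.imwrite('pics/f1.png',np.hstack([cv2.resize(a[110:210,290:390],(400,400),interpolation=2),cv2.resize(b[205:305,205:305],(400,400),interpolation=2)]))"
```

```text
time: 1.83
position: [0.56, -0.1771, 0.1592]
tool_rot: [1.074, 1.293, -1.065]
ft_force: [0.2, -0.4, 0.4]
grip_width: 0.747
t 1.83 pos mm [ 560.  -177.1  159.2] F [ 0.24 -0.42  0.42] T [0.04 0.02 0.01] grip mm 65.0 turn deg [-0.28  0.17 -0.99]
shift cm [-0.53 -1.26 -8.92]
```

View pics/f1.png

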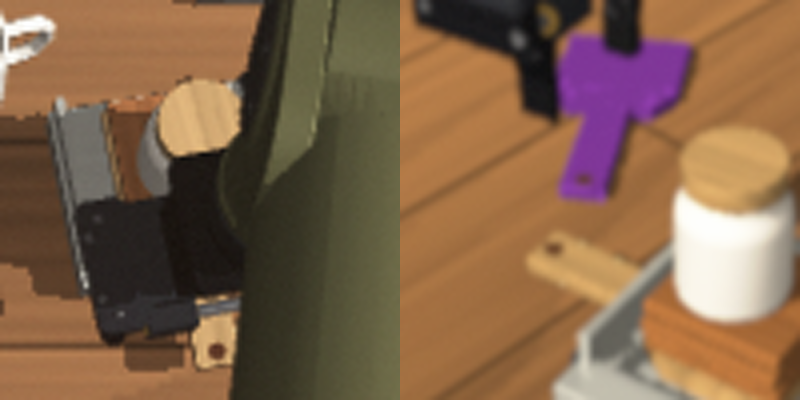

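```bash
python3 -m handwheel '[{"xyz":[-0.9,-1.3,0],"angular":[0,0,-1]},{"xyz":[0,0,0],"angular":[0,0,0]}]' >/dev/null; python3 -c "
from h import *
goal(9.8,(.551,-.1904,.07))"
```

```text
t 2.1 pos mm [ 549.  -197.5  161.6] F [-2.36 -1.29  0.16] T [-0.09  0.02  0.01] grip mm 65.3 turn deg [-0.04  0.26  0.56]
shift cm [ 0.2   0.71 -9.16]
```

```bash
python3 -m handwheel '[{"xyz":[0.2,0.6,-2],"angular":[0,0,0.5]},{"xyz":[0,0,-1.5],"angular":[0,0,0]},{"xyz":[0,0,-0.5],"angular":[0,0,0]},{"xyz":[0,0,0],"angular":[0,0,0]},{"xyz":[0,0,0],"angular":[0,0,0]}]' >/dev/null; python3 -c "
from h import *
goal(9.8,(.551,-.1904,.07))"
```

```text
t 2.52 pos mm [ 547.6 -204.6  124.6] F [-0.46  0.2  -0.45] T [-0.01  0.02  0.03] grip mm 65.1 turn deg [0.37 0.53 1.18]
shift cm [ 0.34  1.42 -5.46]
```

```bash
python3 -m handwheel '[{"xyz":[0.2,0.7,0],"angular":[0,0,0.5]},{"xyz":[0,0,0],"angular":[0,0,0]}]' ; python3 -m handwheel '[{"xyz":[0,0,0],"angular":[0,0,0]},{"xyz":[0,0,0],"angular":[0,0,0]}]' ;python3 -c "
from h import *
goal(9.8,(.551,-.1904,.07))"
```

```text
time: 2.68
position: [0.5498, -0.199, 0.1262]
tool_rot: [1.092, 1.266, -1.09]
ft_force: [-0.3, 0.6, 0.6]
grip_width: 0.749
time: 2.85
position: [0.5508, -0.1988, 0.1277]
tool_rot: [1.092, 1.264, -1.088]
ft_force: [0.3, 0.7, 0.1]
grip_width: 0.747
t 2.85 pos mm [ 550.8 -198.8  127.7] F [0.27 0.68 0.13] T [ 0.05  0.05 -0.02] grip mm 65.0 turn deg [0.48 0.75 0.77]
shift cm [ 0.02  0.84 -5.77]
```

```bash
python3 -m handwheel '[{"xyz":[0,0.8,-1],"angular":[0.4,0.6,0.8]},{"xyz":[0,0,-2],"angular":[0,0,0]},{"xyz":[0,0,-1.5],"angular":[0,0,0]},{"xyz":[0,0,-0.5],"angular":[0,0,0]},{"xyz":[0,0,0],"angular":[0,0,0]}]' ; python3 -m handwheel '[{"xyz":[0,0,0],"angular":[0,0,0]},{"xyz":[0,0,0],"angular":[0,0,0]}]' ;python3 -c "
from h import *
goal(9.8,(.551,-.1904,.016))"
```

```text
time: 3.27
position: [0.5527, -0.1877, 0.0765]
tool_rot: [1.079, 1.283, -1.075]
ft_force: [0.1, -0.0, -0.4]
grip_width: 0.746
time: 3.43
position: [0.5526, -0.1867, 0.0762]
tool_rot: [1.079, 1.286, -1.074]
ft_force: [0.8, 0.0, -0.6]
grip_width: 0.746
t 3.43 pos mm [ 552.6 -186.7   76.2] F [ 0.78  0.05 -0.61] T [-0.02  0.04  0.01] grip mm 64.9 turn deg [-0.03  0.21 -0.42]
shift cm [-0.16 -0.37 -6.02]
```

```bash
python3 -m handwheel '[{"xyz":[-0.1,-0.4,-1],"angular":[0,0,-0.4]},{"xyz":[0,0,-1.5],"angular":[0,0,0]},{"xyz":[0,0,-0.5],"angular":[0,0,0]},{"xyz":[0,0,0],"angular":[0,0,0]},{"xyz":[0,0,0],"angular":[0,0,0]}]' ;python3 -c "
from h import *
goal(9.8,(.551,-.1904,.016))
load()
b=CAL['scene'][0]
cv2.imwrite('pics/f2.png',cv2.resize(b[195:295,195:315],(720,600),interpolation=2))"
```

```text
time: 3.85
position: [0.5536, -0.1926, 0.047]
tool_rot: [1.085, 1.277, -1.079]
ft_force: [0.2, 0.0, -0.3]
grip_width: 0.746
t 3.85 pos mm [ 553.6 -192.6   47. ] F [ 0.21  0.01 -0.26] T [ 0.04  0.04 -0.04] grip mm 64.9 turn deg [0.11 0.49 0.08]
shift cm [-0.26  0.22 -3.1 ]
```

View pics/f2.png

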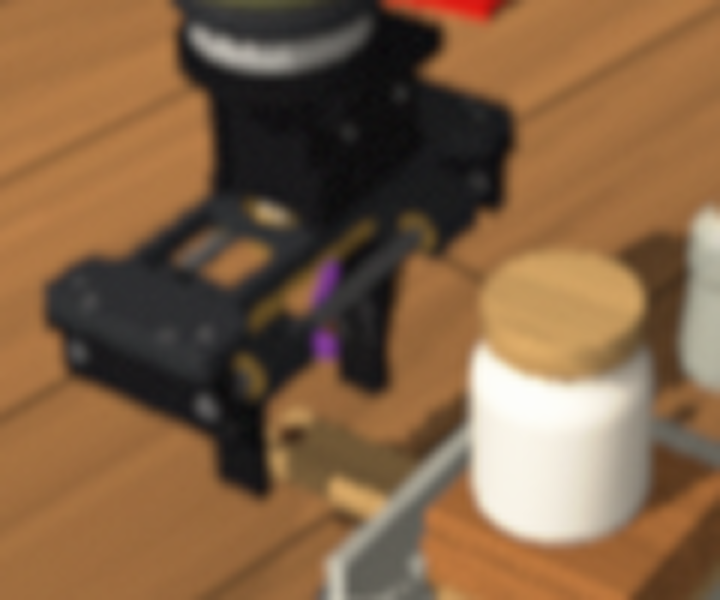

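The picture shows the fingers straddling the handle, with tips at crop (245,490) and (365,390) and the handle between them. I'll go down and grip.

```bash
python3 -m handwheel '[{"xyz":[-0.2,0.1,-1],"angular":[0.1,0.4,0]},{"xyz":[0,0,-1.2],"angular":[0,0,0]},{"xyz":[0,0,-0.4],"angular":[0,0,0]},{"xyz":[0,0,0],"angular":[0,0,0]},{"xyz":[0,0,0],"angular":[0,0,0]}]' ;python3 -c "
from h import *
goal(9.8,(.551,-.1904,.016))"
```

```text
time: 4.37
position: [0.5524, -0.1918, 0.0199]
tool_rot: [1.084, 1.281, -1.082]
ft_force: [-0.2, -0.1, 0.4]
grip_width: 0.745
t 4.37 pos mm [ 552.4 -191.8   19.9] F [-0.24 -0.12  0.36] T [0.05 0.02 0.08] grip mm 64.8 turn deg [0.06 0.2  0.08]
shift cm [-0.14  0.14 -0.39]
```

```bash
python3 -m handwheel '[{"xyz":[-0.1,0.1,-0.4],"angular":[0,0.2,0]},{"xyz":[0,0,0],"angular":[0,0,0]},{"xyz":[0,0,0],"angular":[0,0,0]},{"xyz":[0,0,0],"angular":[0,0,0]},{"xyz":[0,0,0],"angular":[0,0,0]}]' 3.4 5 ;python3 -m handwheel '[{"xyz":[0,0,0],"angular":[0,0,0]},{"xyz":[0,0,0],"angular":[0,0,0]},{"xyz":[0,0,0],"angular":[0,0,0]}]' 2.0 5;python3 -c "
from h import *
goal(9.8,(.551,-.1904,.016))"
```

```text
time: 4.78
position: [0.5516, -0.1905, 0.0157]
tool_rot: [1.082, 1.284, -1.084]
ft_force: [-0.3, 0.3, 0.6]
grip_width: 0.462
time: 5.03
position: [0.5516, -0.1904, 0.016]
tool_rot: [1.082, 1.284, -1.083]
ft_force: [1.0, 0.2, -1.4]
grip_width: 0.348
t 5.03 pos mm [ 551.6 -190.4   16. ] F [ 1.    0.21 -1.43] T [-0.09 -0.04  0.08] grip mm 30.3 turn deg [0.07 0.01 0.05]
shift cm [-0.06  0.    0.  ]
```

```bash
python3 -m handwheel '[{"xyz":[0,0,0],"angular":[0,0,0]},{"xyz":[0,0,0],"angular":[0,0,0]},{"xyz":[0,0,0],"angular":[0,0,0]}]' 2.0 30;python3 -c "
from h import *
for i in range(4):
  goal(9.8); get_image('top')
load()
a=CAL['top'][0];b=CAL['scene'][0]
cv2.imwrite('pics/f3.png',np.hstack([cv2.resize(a[110:210,290:390],(400,400),interpolation=2),cv2.resize(b[225:325,215:315],(400,400),interpolation=2)]))"
```

```text
time: 5.28
position: [0.5517, -0.1904, 0.016]
tool_rot: [1.082, 1.284, -1.083]
ft_force: [0.6, -0.1, 0.3]
grip_width: 0.334
t 5.28 pos mm [ 551.7 -190.4   16. ] F [ 0.59 -0.12  0.25] T [ 0.09 -0.02  0.03] grip mm 29.0 turn deg [0.07 0.02 0.03]
t 5.33 pos mm [ 551.7 -190.4   16. ] F [ 0.02 -0.58  0.19] T [ 0.04 -0.01  0.05] grip mm 29.4 turn deg [0.07 0.02 0.03]
t 5.38 pos mm [ 551.7 -190.4   16. ] F [ 0.28  0.03 -1.69] T [-0.03  0.02  0.07] grip mm 29.7 turn deg [0.07 0.02 0.03]
t 5.43 pos mm [ 551.7 -190.4   16. ] F [-0.66  0.07 -1.28] T [ 0.03 -0.06  0.05] grip mm 29.7 turn deg [0.07 0.02 0.03]
```

View pics/f3.png

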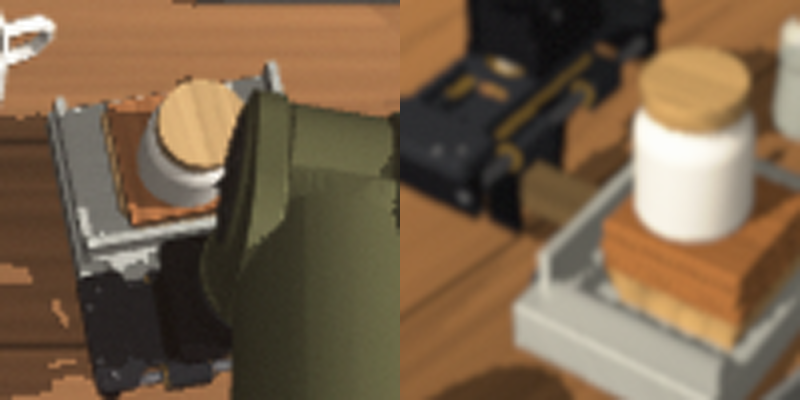

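The handle is gripped at 29.7 mm. Now I'll draw gently along the rack axis (yaw about 9.5°) and watch the side force.

```bash
python3 -m handwheel '[{"xyz":[-0.4,-0.08,0],"angular":[0,0,0]},{"xyz":[-0.4,-0.08,0],"angular":[0,0,0]},{"xyz":[-0.4,-0.08,0],"angular":[0,0,0]},{"xyz":[-0.3,-0.06,0],"angular":[0,0,0]},{"xyz":[0,0,0],"angular":[0,0,0]}]'; cat >> h.py <<'E'
def feel(n=5,yaw=9.5):
    P=[];F=[];T=[]
    for i in range(n):
        s=get_state();P.append(s["position"]);F.append(s["ft_force"]);T.append(s["torque"]); get_image("top")
    y=np.radians(yaw);ex=np.array([np.cos(y),np.sin(y),0]);ey=np.array([-np.sin(y),np.cos(y),0])
    p=np.mean(P,0);f=np.mean(F,0);d=p-np.array([.5517,-.1904,.016])
    print("draw %.1f lat %.1f z %.1f | F along %.2f lat %.2f z %.2f std %.2f| Tz %.2f"%(-d@ex*1e3,d@ey*1e3,p[2]*1e3,f@ex,f@ey,f[2],np.std(F),np.mean(T,0)[2]))
    goal(9.8)
E
python3 -c "
from h import *
feel()"
```

```text
time: 6.0
position: [0.5421, -0.1918, 0.0173]
tool_rot: [1.087, 1.274, -1.072]
ft_force: [0.8, -0.3, -4.5]
grip_width: 0.339
draw 9.7 lat 0.1 z 17.3 | F along 2.67 lat 0.03 z -3.40 std 2.62| Tz -0.05
t 6.25 pos mm [ 542.1 -191.9   17.1] F [ 2.21  0.75 -3.39] T [ 0.12 -0.34  0.02] grip mm 29.4 turn deg [ 0.02  0.76 -0.04]
```

```bash
python3 -m handwheel '[{"xyz":[-0.1,0,-0.1],"angular":[0,0.7,0]},{"xyz":[0,0,0],"angular":[0,0,0]}]'; 
python3 -c "
from h import *
feel(3)"
```

```text
time: 6.42
position: [0.5417, -0.1919, 0.0164]
tool_rot: [1.082, 1.284, -1.081]
ft_force: [1.4, 0.1, -2.2]
grip_width: 0.344
draw 10.1 lat 0.2 z 16.4 | F along 2.25 lat -0.27 z -2.50 std 2.00| Tz -0.03
t 6.57 pos mm [ 541.7 -191.9   16.4] F [ 3.24  0.8  -3.18] T [ 0.06 -0.55 -0.05] grip mm 29.3 turn deg [ 0.02  0.13 -0.04]
```

```bash
python3 -m handwheel '[{"xyz":[-0.4,-0.08,-0.05],"angular":[0,0.2,0]},{"xyz":[-0.4,-0.08,-0.02],"angular":[0,0.2,0]},{"xyz":[-0.4,-0.08,-0.02],"angular":[0,0.2,0]},{"xyz":[0,0,0],"angular":[0,0.1,0]}]'; 
python3 -c "
from h import *
feel(3)"
```

```text
time: 6.9
position: [0.5362, -0.1931, 0.0177]
tool_rot: [1.081, 1.283, -1.078]
ft_force: [-0.9, -0.0, -2.6]
grip_width: 0.337
draw 15.8 lat -0.1 z 17.6 | F along 1.11 lat -0.35 z -2.35 std 1.69| Tz -0.03
t 7.05 pos mm [ 536.1 -193.1   17.4] F [ 2.7   0.37 -2.35] T [ 0.04 -0.38 -0.02] grip mm 29.4 turn deg [ 0.03  0.17 -0.15]
```

```bash
python3 -m handwheel '[{"xyz":[-0.35,-0.09,-0.12],"angular":[0,0.2,0]},{"xyz":[-0.35,-0.09,-0.08],"angular":[0,0.2,0]},{"xyz":[-0.3,-0.09,-0.08],"angular":[0,0.2,0]},{"xyz":[0,0,0],"angular":[0,0,0]}]'; 
python3 -c "
from h import *
feel(3)"
```

```text
time: 7.38
position: [0.5313, -0.1946, 0.0164]
tool_rot: [1.08, 1.285, -1.077]
ft_force: [0.7, -0.1, -2.2]
grip_width: 0.34
draw 20.8 lat -0.8 z 16.4 | F along 1.85 lat 0.26 z -2.12 std 1.76| Tz 0.04
t 7.53 pos mm [ 531.3 -194.6   16.3] F [ 1.91  0.67 -1.47] T [ 0.08 -0.42 -0.02] grip mm 29.6 turn deg [ 0.02  0.17 -0.26]
```

```bash
python3 -m handwheel '[{"xyz":[-0.35,-0.08,-0.05],"angular":[0,0.2,-0.2]},{"xyz":[-0.35,-0.07,-0.07],"angular":[0,0.2,-0.2]},{"xyz":[-0.3,-0.06,-0.08],"angular":[0,0.2,-0.1]},{"xyz":[0,0,0],"angular":[0,0,0]}]'; 
python3 -c "
from h import *
feel(3)"
```

```text
time: 7.87
position: [0.5272, -0.195, 0.0163]
tool_rot: [1.085, 1.281, -1.081]
ft_force: [0.1, -0.6, -2.2]
grip_width: 0.339
draw 25.0 lat -0.4 z 16.3 | F along 1.85 lat 0.26 z -1.81 std 1.76| Tz 0.03
t 8.02 pos mm [ 527.1 -195.    16.2] F [ 2.27  1.13 -1.12] T [ 0.12 -0.5   0.09] grip mm 29.7 turn deg [-0.01  0.23  0.12]
```

```bash
python3 -m handwheel '[{"xyz":[-0.35,-0.1,-0.05],"angular":[0,0.2,0]},{"xyz":[-0.3,-0.09,-0.07],"angular":[0,0.2,0]},{"xyz":[-0.3,-0.08,-0.07],"angular":[0,0.2,0]},{"xyz":[0,0,0],"angular":[0,0,0]}]'; 
python3 -c "
from h import *
feel(3)"
```

```text
time: 8.35
position: [0.524, -0.1962, 0.0163]
tool_rot: [1.085, 1.281, -1.078]
ft_force: [0.1, -0.1, -1.6]
grip_width: 0.343
draw 28.3 lat -1.1 z 16.2 | F along 1.82 lat -0.22 z -1.68 std 1.62| Tz 0.06
t 8.5 pos mm [ 523.9 -196.2   16.2] F [ 3.21  1.8  -0.52] T [ 0.11 -0.57  0.11] grip mm 29.6 turn deg [-0.04  0.34  0.01]
```

```bash
python3 -m handwheel '[{"xyz":[-0.4,-0.08,-0.05],"angular":[0,0.2,0]},{"xyz":[-0.35,-0.07,-0.07],"angular":[0,0.2,0]},{"xyz":[-0.3,-0.06,-0.07],"angular":[0,0.2,0]},{"xyz":[0,0,0],"angular":[0,0,0]}]'; 
python3 -c "
from h import *
feel(3)"
```

```text
time: 8.83
position: [0.5206, -0.197, 0.0165]
tool_rot: [1.086, 1.278, -1.074]
ft_force: [-0.2, 0.0, -1.8]
grip_width: 0.339
draw 31.8 lat -1.4 z 16.4 | F along 1.74 lat 0.23 z -1.74 std 1.64| Tz 0.02
t 8.98 pos mm [ 520.5 -197.    16.4] F [ 3.53  1.7  -2.2 ] T [ 0.16 -0.66  0.09] grip mm 29.6 turn deg [-0.05  0.56 -0.06]
```

```bash
python3 -m handwheel '[{"xyz":[-0.4,-0.07,-0.05],"angular":[0,0.4,0]},{"xyz":[-0.3,-0.05,-0.07],"angular":[0,0.3,0]},{"xyz":[-0.3,-0.05,-0.07],"angular":[0,0.2,0]},{"xyz":[0,0,0],"angular":[0,0,0]}]'; 
python3 -c "
from h import *
feel(3)"
```

```text
time: 9.32
position: [0.5192, -0.1966, 0.017]
tool_rot: [1.085, 1.279, -1.071]
ft_force: [0.5, 0.9, -2.2]
grip_width: 0.341
draw 33.1 lat -0.7 z 17.0 | F along 3.42 lat 0.13 z -2.50 std 2.68| Tz 0.01
t 9.47 pos mm [ 519.2 -196.5   16.9] F [ 3.93  1.68 -1.84] T [ 0.19 -0.7   0.01] grip mm 29.4 turn deg [-0.08  0.63 -0.21]
```

```bash
python3 -c "
from h import *
load()
a=CAL['top'][0];b=CAL['scene'][0]
cv2.imwrite('pics/g1.png',np.hstack([cv2.resize(a[110:210,290:390],(400,400),interpolation=2),cv2.resize(b[225:325,215:315],(400,400),interpolation=2)]))"
```

```text
(no output)
```

View pics/g1.png

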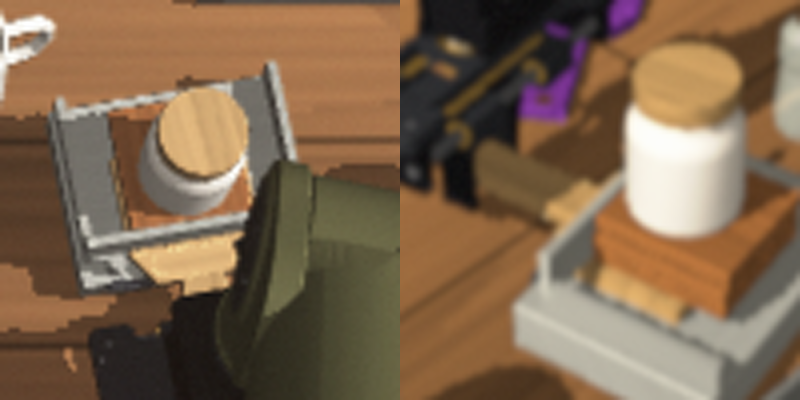

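```bash
python3 -c "
from h import *
load()
a=CAL['top'][0]
cv2.imwrite('pics/g2.png',cv2.resize(a[155:191,305:355],None,fx=15,fy=15,interpolation=0))"
```

```text
(no output)
```

View pics/g2.png

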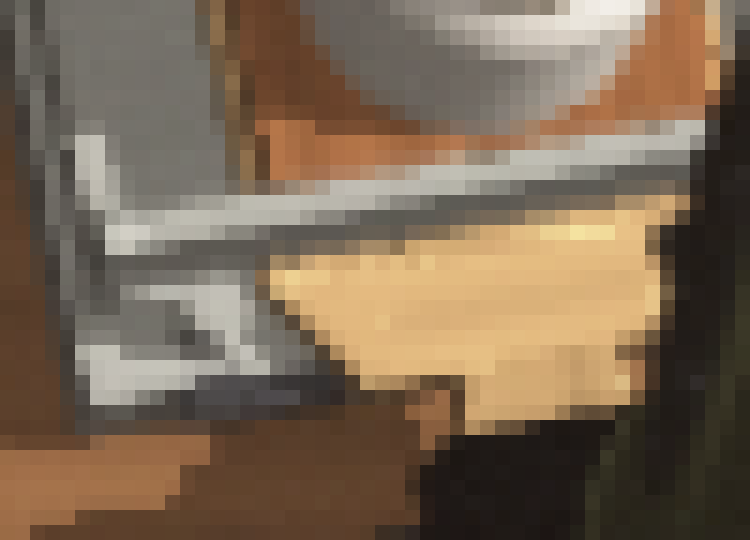

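```bash
python3 -c "
from h import *
load()
ex=np.array([.986,.165]);ey=np.array([-.165,.986]);o=np.array([.6695,-.1715])
for n,u,z in(('blade L corner',(322.8,173.2),.04),('shoulder front L',(329,180.5),.04),('strip TL',(320,174.3),.048),('strip TR',(321.3,174.3),.048),('strip BR z.03',(322.8,179),.03),('strip BL z.03',(320.7,178.5),.03),('dark spot',(317.5,177.3),.03),('dark spot48',(317.5,177.3),.048),('stripTL30',(315,174.3),.03)):
  d=plane('top',u,z)[:2]-o; print(n,(d@ex*1e3).round(1),(d@ey*1e3).round(1))
for y in(-46.5,46.5):
  for lat in(-6,0,6): print(y,lat,proj('top',np.r_[o+ex*-.06+ey*(y+np.sign(y)*6+lat)/1e3,.048]).round(1))
"
```

```text
blade L corner -55.3 44.0
shoulder front L -77.8 31.5
strip TL -58.8 53.2
strip TR -59.4 49.8
strip BR z.03 -68.8 45.5
strip BL z.03 -66.5 50.8
dark spot -61.8 58.7
dark spot48 -65.8 61.3
stripTL30 -52.5 63.8
-46.5 -6 [361.1 167.8]
-46.5 0 [358.9 168.1]
-46.5 6 [356.7 168.5]
46.5 -6 [322.6 174.3]
46.5 0 [320.4 174.7]
46.5 6 [318.1 175. ]
```

The camera and the feel agree. The paddle's left edge is about 6 mm clear of the left peg, and the draw has stalled with a nudge to the left, so it is riding on the right peg. I'll ease it left.

```bash
python3 -m handwheel '[{"xyz":[-0.05,0.3,-0.05],"angular":[0,0.4,-0.2]},{"xyz":[-0.05,0.3,-0.05],"angular":[0,0.2,0]},{"xyz":[0,0.2,0],"angular":[0,0,0]},{"xyz":[0,0,0],"angular":[0,0,0]}]'; 
python3 -c "
from h import *
feel(3)"
```

```text
time: 10.1
position: [0.5178, -0.1926, 0.0165]
tool_rot: [1.085, 1.28, -1.089]
ft_force: [4.3, -0.5, -0.4]
grip_width: 0.337
draw 33.8 lat 3.4 z 16.5 | F along 3.61 lat -1.35 z -1.38 std 2.35| Tz -0.31
t 10.25 pos mm [ 517.8 -192.6   16.5] F [ 3.11 -1.23 -0.89] T [-0.19 -0.65 -0.33] grip mm 29.5 turn deg [0.17 0.02 0.35]
```

```bash
python3 -m handwheel '[{"xyz":[-0.3,0.05,-0.07],"angular":[0,0.3,0.1]},{"xyz":[-0.3,0.02,-0.07],"angular":[0,0.2,0.1]},{"xyz":[-0.3,-0.02,-0.07],"angular":[0,0.2,0]},{"xyz":[0,0,0],"angular":[0,0,0]}]'; 
python3 -c "
from h import *
feel(3)
cv2.imwrite('pics/g3.png',cv2.resize(get_image('top')['pixels'][155:191,305:355],None,fx=15,fy=15,interpolation=0))"
```

```text
time: 10.58
position: [0.5144, -0.1919, 0.0167]
tool_rot: [1.081, 1.282, -1.086]
ft_force: [1.6, -1.3, -1.7]
grip_width: 0.339
draw 37.1 lat 4.6 z 16.6 | F along 2.62 lat -1.39 z -1.61 std 2.04| Tz -0.29
t 10.73 pos mm [ 514.3 -191.9   16.5] F [ 4.19 -0.49 -0.98] T [-0.08 -0.68 -0.28] grip mm 29.4 turn deg [ 0.22 -0.03  0.14]
```

View pics/g3.png

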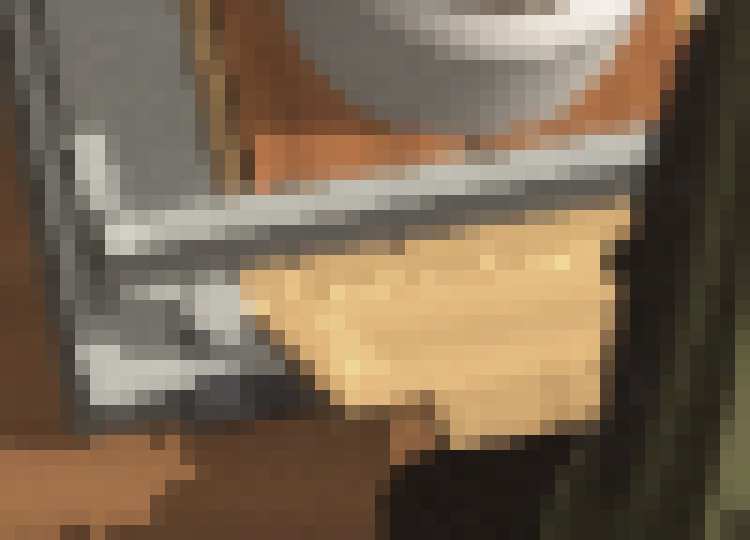

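```bash
python3 -m handwheel '[{"xyz":[-0.4,-0.07,-0.07],"angular":[0,0.3,0]},{"xyz":[-0.35,-0.06,-0.07],"angular":[0,0.2,0]},{"xyz":[-0.3,-0.05,-0.07],"angular":[0,0.2,0]},{"xyz":[0,0,0],"angular":[0,0,0]}]'; 
python3 -c "
from h import *
feel(3)"
```

```text
time: 11.12
position: [0.5102, -0.1925, 0.0166]
tool_rot: [1.079, 1.283, -1.084]
ft_force: [0.4, -1.7, -0.9]
grip_width: 0.338
draw 41.3 lat 4.7 z 16.5 | F along 2.29 lat -1.75 z -0.47 std 1.90| Tz -0.23
t 11.27 pos mm [ 510.2 -192.6   16.4] F [ 3.31 -1.26 -0.6 ] T [-0.08 -0.73 -0.24] grip mm 29.6 turn deg [ 0.23 -0.01  0.  ]
```

```bash
python3 -m handwheel '[{"xyz":[-0.45,-0.1,-0.07],"angular":[0.1,0.3,0]},{"xyz":[-0.4,-0.08,-0.07],"angular":[0.1,0.2,0]},{"xyz":[-0.4,-0.07,-0.07],"angular":[0,0.2,0]},{"xyz":[-0.3,-0.05,-0.05],"angular":[0,0.2,0]},{"xyz":[0,0,0],"angular":[0,0,0]}]'; 
python3 -c "
from h import *
feel(3)"
```

```text
time: 11.68
position: [0.5038, -0.1941, 0.0168]
tool_rot: [1.079, 1.284, -1.078]
ft_force: [1.2, -2.2, -0.7]
grip_width: 0.338
draw 47.8 lat 4.3 z 16.8 | F along 2.75 lat -1.86 z -0.54 std 2.08| Tz -0.21
t 11.83 pos mm [ 503.8 -194.1   16.7] F [ 3.91 -0.33 -1.22] T [-0.16 -0.74 -0.23] grip mm 29.6 turn deg [ 0.07  0.12 -0.22]
```

```bash
python3 -m handwheel '[{"xyz":[-0.45,-0.14,-0.07],"angular":[0,0.3,-0.1]},{"xyz":[-0.4,-0.12,-0.07],"angular":[0,0.2,-0.1]},{"xyz":[-0.4,-0.09,-0.07],"angular":[0,0.2,0]},{"xyz":[-0.3,-0.05,-0.05],"angular":[0,0.2,0]},{"xyz":[0,0,0],"angular":[0,0,0]}]'; 
python3 -c "
from h import *
feel(3)"
```

```text
time: 12.25
position: [0.4975, -0.1954, 0.0168]
tool_rot: [1.079, 1.284, -1.076]
ft_force: [-1.0, -2.3, -1.0]
grip_width: 0.341
draw 54.3 lat 4.0 z 16.7 | F along 1.92 lat -1.30 z -0.90 std 2.06| Tz -0.21
t 12.4 pos mm [ 497.4 -195.4   16.6] F [ 3.24 -0.91 -1.41] T [-0.17 -0.82 -0.23] grip mm 29.3 turn deg [ 0.03  0.24 -0.29]
```

```bash
python3 -m handwheel '[{"xyz":[-0.45,-0.11,-0.07],"angular":[0,0.3,-0.1]},{"xyz":[-0.4,-0.09,-0.07],"angular":[0,0.2,-0.1]},{"xyz":[-0.4,-0.07,-0.07],"angular":[0,0.2,0]},{"xyz":[-0.3,-0.05,-0.05],"angular":[0,0.2,0]},{"xyz":[0,0,0],"angular":[0,0,0]}]'; 
python3 -c "
from h import *
feel(3)
load()
a=CAL['top'][0];b=CAL['scene'][0]
cv2.imwrite('pics/g4.png',np.hstack([cv2.resize(a[110:210,290:390],(400,400),interpolation=2),cv2.resize(b[225:325,215:315],(400,400),interpolation=2)]))"
```

```text
time: 12.82
position: [0.4918, -0.1963, 0.0168]
tool_rot: [1.081, 1.281, -1.074]
ft_force: [1.2, -2.1, -1.4]
grip_width: 0.34
draw 60.4 lat 4.0 z 16.7 | F along 1.92 lat -2.04 z -1.38 std 1.84| Tz -0.26
t 12.97 pos mm [ 491.  -196.4   16.4] F [ 2.35 -1.32 -0.99] T [-0.27 -0.46 -0.2 ] grip mm 29.3 turn deg [ 0.    0.35 -0.27]
```

View pics/g4.png

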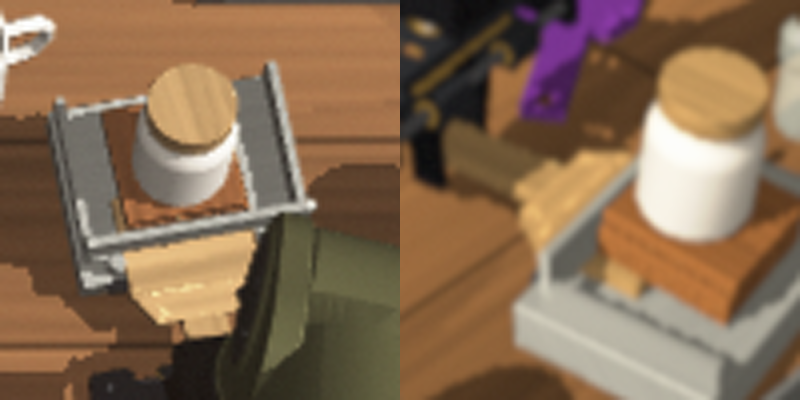

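The stack has tipped back a few degrees and still stands behind the crossbar, as expected. I'll carry on and ease it slightly right, since the side force is about 2 N from the left peg.

```bash
python3 -m handwheel '[{"xyz":[-0.4,-0.13,-0.07],"angular":[0,0.3,-0.2]},{"xyz":[-0.4,-0.11,-0.07],"angular":[0,0.2,-0.2]},{"xyz":[-0.4,-0.09,-0.07],"angular":[0,0.2,-0.1]},{"xyz":[-0.3,-0.05,-0.05],"angular":[0,0.2,0]},{"xyz":[0,0,0],"angular":[0,0,0]}]'; 
python3 -c "
from h import *
feel(3)"
```

```text
time: 13.48
position: [0.478, -0.1988, 0.0151]
tool_rot: [1.081, 1.289, -1.086]
ft_force: [2.5, 0.1, 1.7]
grip_width: 0.338
draw 74.1 lat 3.8 z 15.1 | F along 1.70 lat -0.72 z 1.58 std 1.07| Tz -0.02
t 13.63 pos mm [ 477.9 -198.9   15. ] F [ 1.87 -0.13  1.31] T [-0.04 -0.5   0.03] grip mm 29.4 turn deg [-0.04 -0.32  0.09]
```

```bash
python3 -m handwheel '[{"xyz":[-0.4,-0.08,0.05],"angular":[0,-0.2,0]},{"xyz":[-0.4,-0.08,0],"angular":[0,0,0]},{"xyz":[-0.4,-0.07,0],"angular":[0,0,0]},{"xyz":[-0.3,-0.05,0],"angular":[0,0,0]},{"xyz":[0,0,0],"angular":[0,0,0]}]'; 
python3 -c "
from h import *
feel(3)"
```

```text
time: 14.05
position: [0.4613, -0.2016, 0.0151]
tool_rot: [1.083, 1.287, -1.084]
ft_force: [2.5, 1.1, 0.6]
grip_width: 0.339
draw 91.0 lat 3.9 z 15.1 | F along 1.41 lat -0.12 z 0.88 std 0.91| Tz -0.01
t 14.2 pos mm [ 461.4 -201.6   15. ] F [0.56 0.64 0.66] T [-0.12 -0.18  0.02] grip mm 29.4 turn deg [-0.07 -0.16  0.05]
```

```bash
python3 -m handwheel '[{"xyz":[-0.4,-0.07,0.05],"angular":[0,-0.1,0]},{"xyz":[-0.4,-0.07,0],"angular":[0,0,0]},{"xyz":[-0.5,-0.08,0],"angular":[0,0,0]},{"xyz":[-0.5,-0.08,0],"angular":[0,0,0]},{"xyz":[-0.5,-0.08,0],"angular":[0,0,0]}]'; 
python3 -c "
from h import *
feel(2)"; python3 -m handwheel '[{"xyz":[-0.5,-0.08,0],"angular":[0,0,0]},{"xyz":[-0.4,-0.07,0],"angular":[0,0,0]},{"xyz":[0,0,0],"angular":[0,0,0]}]'; 
python3 -c "
from h import *
feel(2)
load()
a=CAL['top'][0];b=CAL['scene'][0]
cv2.imwrite('pics/g5.png',np.hstack([cv2.resize(a[110:230,270:390],(400,400),interpolation=2),cv2.resize(b[205:325,195:315],(400,400),interpolation=2)]))"
```

```text
time: 14.62
position: [0.4346, -0.2053, 0.0144]
tool_rot: [1.083, 1.291, -1.085]
ft_force: [1.0, -0.1, -0.8]
grip_width: 0.341
draw 118.9 lat 4.7 z 14.1 | F along -0.30 lat 0.01 z -0.94 std 0.85| Tz 0.02
t 14.72 pos mm [ 433.2 -205.3   13.9] F [ 0.73  0.19 -2.15] T [ 0.    0.17 -0.03] grip mm 29.6 turn deg [-0.18 -0.45  0.12]
time: 14.97
position: [0.4213, -0.2063, 0.0128]
tool_rot: [1.082, 1.297, -1.089]
ft_force: [-0.9, 0.3, -2.0]
grip_width: 0.341
draw 131.1 lat 5.9 z 12.9 | F along -0.94 lat 0.36 z -1.96 std 0.88| Tz 0.04
t 15.07 pos mm [ 422.1 -206.2   13. ] F [ 0.04 -0.07 -1.33] T [-0.02  0.12 -0.01] grip mm 29.4 turn deg [-0.26 -0.61  0.1 ]
```

View pics/g5.png

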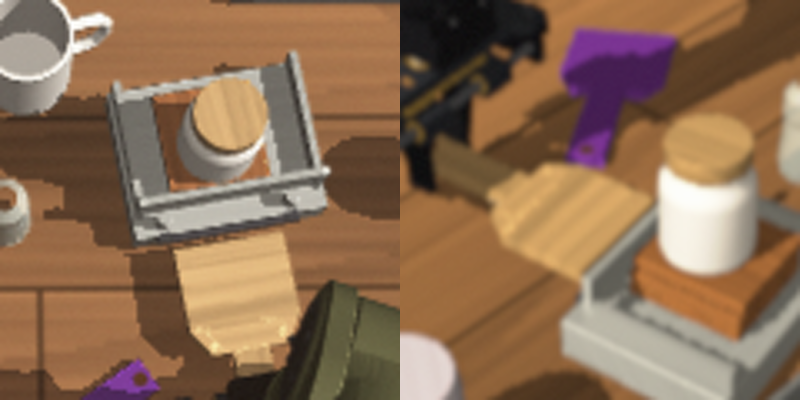

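The paddle is clear of the rack, and the stack is down and upright behind the crossbar. Now I'll lift it.

```bash
python3 -m handwheel '[{"xyz":[0,0,0.8],"angular":[-0.2,-0.4,0]},{"xyz":[0,0,1.5],"angular":[0,0,0]},{"xyz":[0,0,2],"angular":[0,0,0]},{"xyz":[0,0,2],"angular":[0,0,0]},{"xyz":[0,0,2],"angular":[0,0,0]}]'; python3 -m handwheel '[{"xyz":[0,0.3,2],"angular":[0,0,0]},{"xyz":[0,0.5,2],"angular":[0,0,0]},{"xyz":[0,1,1],"angular":[0,0,0]},{"xyz":[0.3,1.5,0.5],"angular":[0,0,0]},{"xyz":[0.5,2,0],"angular":[0,0,-0.3]}]'; 
python3 -c "
from h import *
feel(1);goal(6.6,(.5234,.1331,.13))"
```

```text
time: 15.58
position: [0.4197, -0.2032, 0.0965]
tool_rot: [1.082, 1.297, -1.085]
ft_force: [1.1, -0.2, -0.2]
grip_width: 0.335
time: 16.0
position: [0.4301, -0.1524, 0.1617]
tool_rot: [1.09, 1.279, -1.09]
ft_force: [0.8, -0.5, -2.0]
grip_width: 0.335
draw 113.6 lat 57.6 z 161.7 | F along 0.69 lat -0.66 z -2.04 std 1.15| Tz -0.05
t 16.05 pos mm [ 431.5 -146.6  161.4] F [ 0.82  4.02 -0.4 ] T [0.32 0.06 0.03] grip mm 29.5 turn deg [-0.12  0.1   0.25]
t 16.05 pos mm [ 431.5 -146.6  161.4] F [ 0.82  4.02 -0.4 ] T [0.32 0.06 0.03] grip mm 29.5 turn deg [-0.11  0.1  -2.95]
shift cm [ 9.19 27.97 -3.14]
```

```bash
python3 -m handwheel '[{"xyz":[0.8,2,0],"angular":[0,0,-0.5]},{"xyz":[0.8,2.5,0],"angular":[0,0,-0.5]},{"xyz":[0.8,2.5,0],"angular":[0,0,-0.5]},{"xyz":[0.8,2.5,0],"angular":[0,0,-0.5]},{"xyz":[0.8,2.5,0],"angular":[0,0,-0.3]}]'; python3 -m handwheel '[{"xyz":[0.8,2.5,0],"angular":[0,0,-0.3]},{"xyz":[0.8,2.5,0],"angular":[0,0,0]},{"xyz":[0.8,2.5,-0.3],"angular":[0,0,0]},{"xyz":[0.8,2.5,-0.5],"angular":[0,0,0]}]'; 
python3 -c "
from h import *
goal(6.6,(.5234,.1331,.13))"
```

```text
time: 16.47
position: [0.4701, -0.0226, 0.1619]
tool_rot: [1.12, 1.262, -1.119]
ft_force: [1.2, -0.9, -1.6]
grip_width: 0.341
time: 16.8
position: [0.5017, 0.0855, 0.1545]
tool_rot: [1.123, 1.259, -1.12]
ft_force: [0.2, -0.1, -0.8]
grip_width: 0.341
t 16.8 pos mm [501.7  85.5 154.5] F [ 0.17 -0.14 -0.83] T [ 0.    0.13 -0.02] grip mm 29.6 turn deg [ 0.05  0.21 -0.12]
shift cm [ 2.17  4.76 -2.45]
```

```bash
python3 -m handwheel '[{"xyz":[0.7,2.2,-0.7],"angular":[0,0.1,0]},{"xyz":[0.6,1.5,-0.7],"angular":[0,0.1,0]},{"xyz":[0.3,0.5,-0.7],"angular":[0,0,0]},{"xyz":[0,0,-0.3],"angular":[0,0,0]},{"xyz":[0,0,0],"angular":[0,0,0]}]'; 
python3 -c "
from h import *
goal(6.6,(.5234,.1331,.13))"
```

```text
time: 17.22
position: [0.5152, 0.14, 0.1284]
tool_rot: [1.114, 1.273, -1.111]
ft_force: [-0.2, -0.4, -1.4]
grip_width: 0.338
t 17.22 pos mm [515.2 140.  128.4] F [-0.23 -0.36 -1.45] T [-0.02  0.18  0.02] grip mm 29.4 turn deg [-0.24 -0.13 -0.93]
shift cm [ 0.82 -0.69  0.16]
```

```bash
python3 -m handwheel '[{"xyz":[0,-0.6,-2],"angular":[-0.2,-0.1,-0.9]},{"xyz":[0,0,-2],"angular":[0,0,0]},{"xyz":[0,0,-1.5],"angular":[0,0,0]},{"xyz":[0,0,-0.5],"angular":[0,0,0]},{"xyz":[0,0,0],"angular":[0,0,0]}]'; python3 -m handwheel '[{"xyz":[0,0,0],"angular":[0,0,0]}]' >/dev/null
python3 -c "
from h import *
goal(6.6,(.5234,.1331,.03))
load()
a=CAL['top'][0];b=CAL['scene'][0]
cv2.imwrite('pics/h1.png',np.hstack([cv2.resize(a[120:220,180:280],(400,400),interpolation=2),cv2.resize(b[165:265,295:395],(400,400),interpolation=2)]))"
```

```text
time: 17.63
position: [0.515, 0.1265, 0.0677]
tool_rot: [1.127, 1.254, -1.131]
ft_force: [0.3, -0.5, -1.9]
grip_width: 0.338
t 17.72 pos mm [514.8 125.4  67.9] F [ 0.32  0.09 -1.39] T [ 0.03  0.15 -0.  ] grip mm 29.6 turn deg [0.29 0.04 0.54]
shift cm [ 0.86  0.77 -3.79]
```

View pics/h1.png

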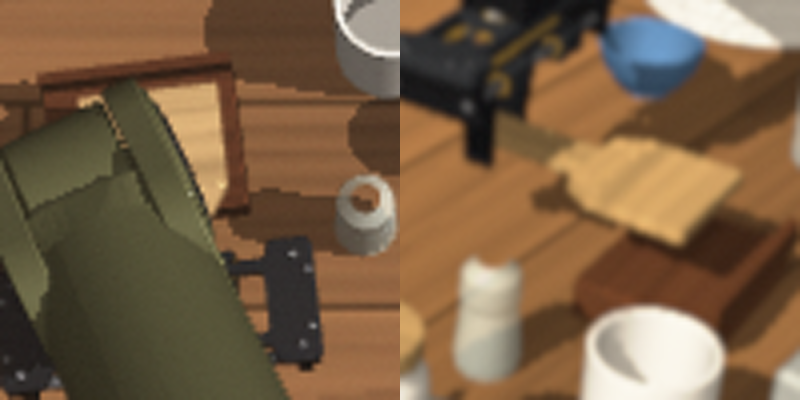

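```bash
python3 -c "
from h import *
load()
y=np.radians(6.1);ex=np.array([np.cos(y),np.sin(y)]);ey=np.array([-np.sin(y),np.cos(y)])
p=get_state()['position'][:2]
for n,u in(('RR',(235,141)),('RL',(199.7,144.8))):
  d=plane('top',u,.092)[:2]-p; print(n,(d@ex*1e3).round(1),(d@ey*1e3).round(1))
cv2.imwrite('pics/h2.png',cv2.resize(CAL['top'][0][130:180,185:250],None,fx=12,fy=12,interpolation=0))
"
```

```text
RR 161.4 -49.5
RL 161.3 42.1
```

View pics/h2.png

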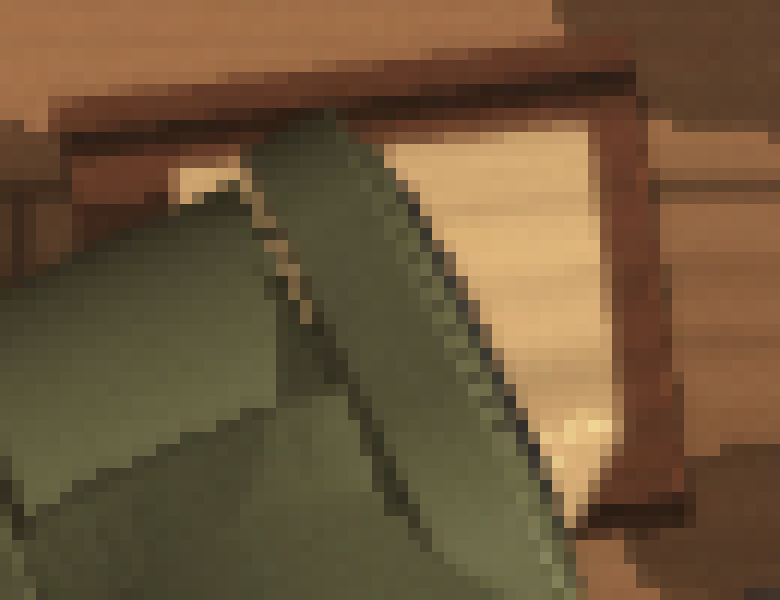

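```bash
python3 -m handwheel '[{"xyz":[0.6,0.8,-0.8],"angular":[0.3,0,0.5]},{"xyz":[0.1,0.1,-1],"angular":[0,0,0]},{"xyz":[0,0,-0.7],"angular":[0,0,0]},{"xyz":[0,0,-0.3],"angular":[0,0,0]},{"xyz":[0,0,0],"angular":[0,0,0]}]'; python3 -m handwheel '[{"xyz":[0,0,0],"angular":[0,0,0]}]' >/dev/null
python3 -c "
from h import *
goal(6.6,(.5234,.135,.016))
load()
cv2.imwrite('pics/h3.png',cv2.resize(CAL['top'][0][130:180,185:250],None,fx=12,fy=12,interpolation=0))"
```

```text
time: 18.33
position: [0.5247, 0.1359, 0.0418]
tool_rot: [1.128, 1.256, -1.118]
ft_force: [-0.0, 0.2, -1.3]
grip_width: 0.338
t 18.42 pos mm [524.3 135.7  41.5] F [ 0.83  0.75 -1.6 ] T [ 0.01  0.19 -0.01] grip mm 29.7 turn deg [-0.04  0.4  -0.03]
shift cm [-0.09 -0.07 -2.55]
```

View pics/h3.png

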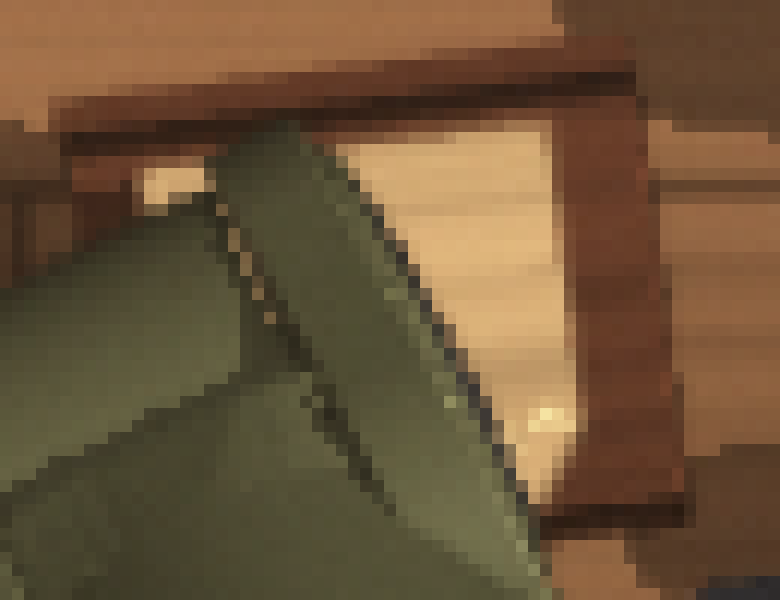

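```bash
python3 -m handwheel '[{"xyz":[0,0,-0.7],"angular":[0,0.4,0]},{"xyz":[0,0,-0.7],"angular":[0,0,0]},{"xyz":[0,0,-0.4],"angular":[0,0,0]},{"xyz":[0,0,0],"angular":[0,0,0]},{"xyz":[0,0,0],"angular":[0,0,0]}]'; 
python3 -c "
from h import *
goal(6.6,(.5234,.135,.016))
load()
P=lambda u:plane('top',(u[0]/12+185,u[1]/12+130),.045)[:2]
cv2.imwrite('pics/h4.png',cv2.resize(CAL['top'][0][130:180,185:250],None,fx=12,fy=12,interpolation=0))"
```

```text
time: 18.93
position: [0.5249, 0.1353, 0.0224]
tool_rot: [1.125, 1.261, -1.123]
ft_force: [0.2, 0.5, -0.9]
grip_width: 0.34
t 18.93 pos mm [524.9 135.3  22.4] F [ 0.2   0.49 -0.86] T [-0.08  0.06 -0.02] grip mm 29.6 turn deg [-0.02  0.04  0.02]
shift cm [-0.15 -0.03 -0.64]
```

View pics/h4.png

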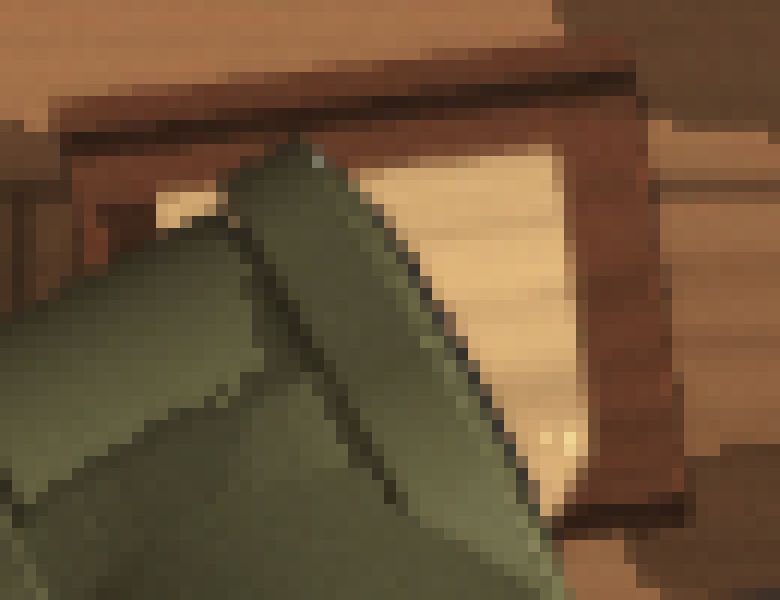

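```bash
python3 -c "
from h import *
load()
y=np.radians(6.6);ex=np.array([np.cos(y),np.sin(y)]);ey=np.array([-np.sin(y),np.cos(y)]);S=np.array([.6585,.1487])
def P(u,z):
  d=plane('top',(u[0]/12+185,u[1]/12+130),z)[:2]-S; return (d@ex*1e3).round(1),(d@ey*1e3).round(1)
print('RR',P((562,145),.046),'RL',P((155,192),.046),'sideR low',P((590,430),.046))
print('lip base',P((640,98),.03),P((70,155),.03),'stand front',P((690,500),.03),'stand edge R',P((660,290),.03),P((640,100),.03))
"
```

```text
RR (np.float64(29.8), np.float64(-45.9)) RL (np.float64(29.8), np.float64(45.5)) sideR low (np.float64(-36.4), np.float64(-45.0))
lip base (np.float64(44.0), np.float64(-64.0)) (np.float64(46.0), np.float64(65.7)) stand front (np.float64(-50.8), np.float64(-64.8)) stand edge R (np.float64(-1.4), np.float64(-63.5)) (np.float64(43.5), np.float64(-63.9))
```

The paddle is centred to within 1 mm, square, and about 15 mm short of the lip. I'll lower it onto the stand.

```bash
python3 -m handwheel '[{"xyz":[0,0,-0.3],"angular":[0,0,0]},{"xyz":[0,0,-0.3],"angular":[0,0,0]},{"xyz":[0,0,-0.1],"angular":[0,0,0]},{"xyz":[0,0,0],"angular":[0,0,0]}]'; 
python3 -c "
from h import *
feel(2,6.6)"
```

```text
time: 19.47
position: [0.5262, 0.1356, 0.0162]
tool_rot: [1.126, 1.259, -1.121]
ft_force: [-0.5, 0.0, -0.6]
grip_width: 0.338
draw -12.1 lat 326.8 z 16.3 | F along -0.54 lat 0.19 z -0.21 std 0.37| Tz -0.02
t 19.57 pos mm [526.2 135.6  16.4] F [-0.06 -0.21 -1.05] T [-0.04  0.06  0.01] grip mm 29.7 turn deg [-0.04  0.24  3.22]
```

```bash
python3 -m handwheel '[{"xyz":[0,0,-0.15],"angular":[0,0.2,0]},{"xyz":[0.2,0.02,-0.05],"angular":[0,0,0]},{"xyz":[0.2,0.02,0],"angular":[0,0,0]},{"xyz":[0.2,0.02,0],"angular":[0,0,0]}]'; 
python3 -c "
from h import *
feel(2,6.6)"
```

```text
time: 19.9
position: [0.5321, 0.1364, 0.0152]
tool_rot: [1.124, 1.261, -1.124]
ft_force: [-1.8, -0.6, 2.4]
grip_width: 0.336
draw -18.4 lat 326.9 z 15.3 | F along -1.41 lat -0.32 z 2.17 std 1.54| Tz 0.01
t 20.0 pos mm [532.8 136.5  15.3] F [-0.27 -0.34  1.38] T [-0.01  0.02  0.06] grip mm 29.2 turn deg [-0.02  0.05  3.21]
```

Contact with the stand shows as Fz of about +2 N. About 7 mm is left to the lip, so I'll go on in small rows.

```bash
python3 -m handwheel '[{"xyz":[0.15,0.02,0],"angular":[0,0,0]},{"xyz":[0.15,0.02,0],"angular":[0,0,0]},{"xyz":[0,0,0],"angular":[0,0,0]}]'; 
python3 -c "
from h import *
feel(2,6.6)";  python3 -m handwheel '[{"xyz":[0.15,0.02,0],"angular":[0,0,0]},{"xyz":[0.1,0.01,0],"angular":[0,0,0]},{"xyz":[0,0,0],"angular":[0,0,0]}]'; 
python3 -c "
from h import *
feel(2,6.6)"
```

```text
time: 20.25
position: [0.5362, 0.137, 0.0155]
tool_rot: [1.125, 1.261, -1.123]
ft_force: [-1.5, -0.3, 1.4]
grip_width: 0.338
draw -22.3 lat 327.0 z 15.5 | F along -0.84 lat -0.26 z 0.97 std 0.90| Tz -0.01
t 20.35 pos mm [536.3 137.   15.5] F [-0.73 -1.01  0.99] T [-0.01  0.07  0.02] grip mm 29.4 turn deg [-0.02  0.08  3.21]
time: 20.6
position: [0.5385, 0.1373, 0.0154]
tool_rot: [1.124, 1.261, -1.123]
ft_force: [-1.3, -0.0, 2.4]
grip_width: 0.341
draw -24.5 lat 327.0 z 15.4 | F along -1.22 lat 0.11 z 2.48 std 1.54| Tz -0.02
t 20.7 pos mm [538.4 137.3  15.4] F [-1.6  -0.23  1.15] T [-0.01  0.16  0.01] grip mm 29.7 turn deg [-0.01  0.04  3.2 ]
```

```bash
python3 -m handwheel '[{"xyz":[0.1,0.01,0],"angular":[0,0,0]},{"xyz":[0.1,0.01,0],"angular":[0,0,0]},{"xyz":[0.1,0.01,0],"angular":[0,0,0]}]'; 
python3 -c "
from h import *
feel(2,6.6)";  python3 -m handwheel '[{"xyz":[0.1,0.01,0],"angular":[0,0,0]},{"xyz":[0.1,0.01,0],"angular":[0,0,0]},{"xyz":[0.1,0,0],"angular":[0,0,0]}]'; 
python3 -c "
from h import *
feel(3,6.6)"
```

```text
time: 20.95
position: [0.5401, 0.1374, 0.0152]
tool_rot: [1.122, 1.263, -1.126]
ft_force: [-7.0, -0.2, 4.6]
grip_width: 0.344
draw -26.2 lat 327.0 z 15.2 | F along -6.07 lat 0.11 z 4.36 std 4.29| Tz 0.02
t 21.05 pos mm [540.1 137.4  15.2] F [-5.05 -0.72  5.31] T [-0.12  0.92 -0.01] grip mm 29.4 turn deg [ 0.04 -0.12  3.19]
time: 21.3
position: [0.54, 0.1374, 0.0149]
tool_rot: [1.118, 1.267, -1.131]
ft_force: [-5.5, -0.4, 4.6]
grip_width: 0.341
draw -26.1 lat 327.0 z 14.9 | F along -5.85 lat -0.08 z 5.25 std 4.54| Tz 0.02
t 21.45 pos mm [540.  137.4  14.8] F [-5.67 -0.34  6.3 ] T [-0.13  0.95  0.  ] grip mm 29.4 turn deg [ 0.17 -0.49  3.17]
```

The paddle is home: the draw stalled at 5–6 N against the lip, well under 20 N. I'll relax the load, look, then open.

```bash
python3 -m handwheel '[{"xyz":[0,0,0.03],"angular":[0.1,-0.4,0]},{"xyz":[0,0,0],"angular":[0,0,0]}]' - 8; 
python3 -c "
from h import *
feel(2,6.6)
load()
cv2.imwrite('pics/h5.png',np.hstack([cv2.resize(CAL['top'][0][130:180,185:250],None,fx=8,fy=8,interpolation=0),cv2.resize(CAL['scene'][0][190:270,320:400],(280,400),interpolation=2)]))"
```

```text
time: 21.62
position: [0.5402, 0.1375, 0.0148]
tool_rot: [1.122, 1.262, -1.124]
ft_force: [-1.4, -0.0, 0.3]
grip_width: 0.342
draw -26.2 lat 327.0 z 14.7 | F along -1.42 lat -0.37 z 0.26 std 0.72| Tz 0.03
t 21.72 pos mm [540.2 137.5  14.8] F [-0.54 -0.5  -0.05] T [0.07 0.28 0.  ] grip mm 30.0 turn deg [ 0.04 -0.07  3.15]
```

View pics/h5.png

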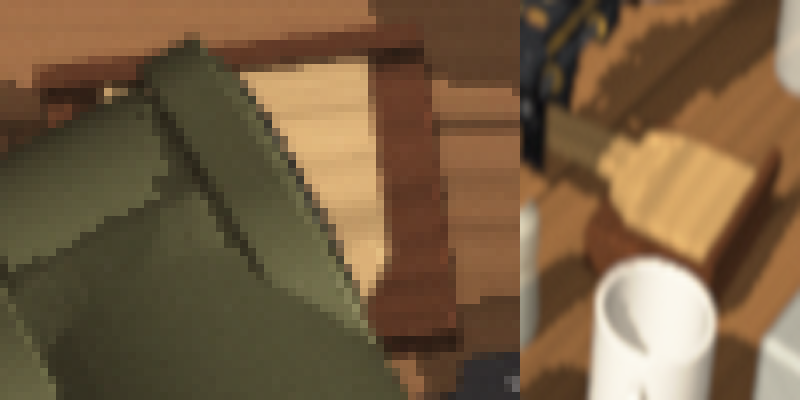

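Forces have relaxed, and the picture shows the blade lying flat with its rear edge against the lip. I'll open the gripper.

```bash
python3 -m handwheel '[{"xyz":[0,0,0],"angular":[0,0,0]},{"xyz":[0,0,0],"angular":[0,0,0]},{"xyz":[0,0,0],"angular":[0,0,0]},{"xyz":[0,0,0],"angular":[0,0,0]},{"xyz":[0,0,0],"angular":[0,0,0]}]' 5.5 8; python3 -m handwheel '[{"xyz":[0,0,0.8],"angular":[0,0,0]},{"xyz":[0,0,2],"angular":[0,0,0]},{"xyz":[0,0,2],"angular":[0,0,0]},{"xyz":[0,0,2],"angular":[0,0,0]},{"xyz":[0,0,2],"angular":[0,0,0]}]'; 
python3 -m handwheel '[{"xyz":[-1,0,2],"angular":[0,0,0]},{"xyz":[-2,0,2],"angular":[0,0,0]},{"xyz":[-2,0,2],"angular":[0,0,0]},{"xyz":[-2,-1,2],"angular":[0,0,0]},{"xyz":[0,0,0],"angular":[0,0,0]}]'
```

```text
time: 22.23
position: [0.5426, 0.1375, 0.0153]
tool_rot: [1.126, 1.26, -1.122]
ft_force: [-0.0, -0.7, 0.6]
grip_width: 0.6
time: 22.65
position: [0.5386, 0.1367, 0.1036]
tool_rot: [1.12, 1.267, -1.128]
ft_force: [1.1, 0.5, 0.1]
grip_width: 0.631
time: 23.07
position: [0.4693, 0.1288, 0.1944]
tool_rot: [1.125, 1.261, -1.118]
ft_force: [1.5, -0.3, 1.6]
grip_width: 0.628
```

```bash
python3 -m handwheel '[{"xyz":[0,-2.5,1],"angular":[0,0,0]},{"xyz":[0,-3,1],"angular":[0,0,0]},{"xyz":[0,-3,0],"angular":[0,0,0]},{"xyz":[0,-3,0],"angular":[0,0,0]},{"xyz":[0,-1,0],"angular":[0,0,0]}]'; python3 -m handwheel '[{"xyz":[0,0,0],"angular":[0,0,0]},{"xyz":[0,0,0],"angular":[0,0,0]}]'
python3 -c "
from h import *
load()
for n in('top','scene'): cv2.imwrite(f'pics/z{n}.png',CAL[n][0])
cv2.imwrite('pics/z1.png',np.hstack([cv2.resize(CAL['top'][0][125:205,180:260],(400,400),interpolation=0),cv2.resize(CAL['top'][0][110:190,295:375],(400,400),interpolation=2)]))"
```

```text
time: 23.48
position: [0.4696, 0.0044, 0.2203]
tool_rot: [1.12, 1.256, -1.103]
ft_force: [1.1, -0.2, -0.3]
grip_width: 0.635
time: 23.65
position: [0.47, 0.002, 0.2204]
tool_rot: [1.124, 1.253, -1.107]
ft_force: [-0.6, 0.5, 0.2]
grip_width: 0.63
```

View pics/ztop.png

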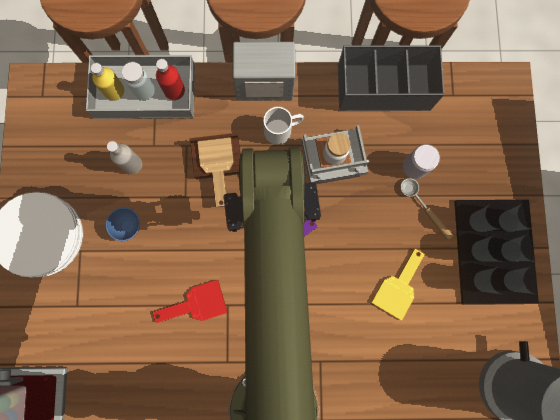

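View pics/zscene.png

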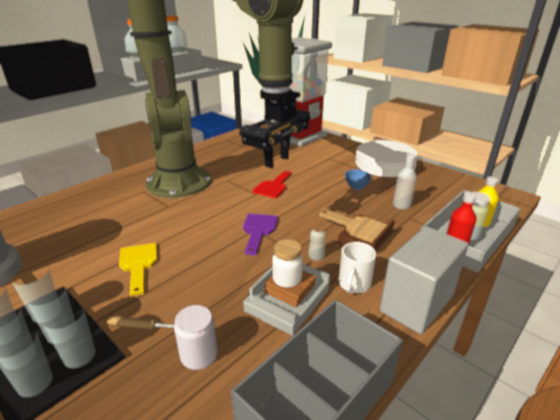

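View pics/z1.png

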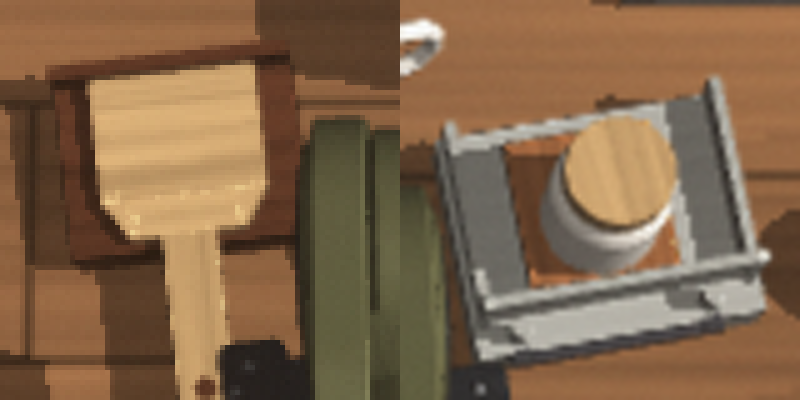

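```bash
python3 -c "
from h import *
load()
def fr(o,yd):
  y=np.radians(yd);ex=np.array([np.cos(y),np.sin(y)]);ey=np.array([-np.sin(y),np.cos(y)]);o=np.array(o)
  return lambda u,z:[float((d@ex*1e3).round(1)) if 1 else 0 for d in[plane('top',u,z)[:2]-o]]+[float(((plane('top',u,z)[:2]-o)@ey*1e3).round(1))]
S=fr((.6585,.1487),6.6)
Q=lambda a,b:(a/5+180,b/5+125)
print('RL',S(Q(88,82),.04),'RR',S(Q(254,64),.04),'sides low',S(Q(102,193),.04),S(Q(265,180),.04))
hsv=cv2.cvtColor(CAL['top'][0],cv2.COLOR_BGR2HSV)
m=cv2.inRange(hsv,(13,70,160),(24,150,255)); m[:125]=0;m[215:]=0;m[:,:188]=0;m[:,245:]=0
m=cv2.morphologyEx(m,cv2.MORPH_OPEN,np.ones((3,3)))
c=max(cv2.findContours(m,0,1)[0],key=cv2.contourArea)
for v in(142,150,158,166,175,181,186): 
  x=np.where(m[v])[0]; print(v,S((x.min()-.0,v),.04),S((x.max()+0.,v),.04))
Rk=fr((.6695,-.1715),9.5)
print('lid in rack',Rk((220/5+295,172/5+110),.145),'trivet L edge front corner',Rk((130/5+295,282/5+110),.06))
# bystander motion: compare first and last images
a=cv2.imread('pics/top0.png');b=CAL['top'][0]
for n,(u,v) in dict(mug=(277,125),sauce=(125,156),bowl=(122,224),tin=(425,160),spoon=(409,187),shaker=(271,173)).items():
  t=a[v-14:v+14,u-14:u+14]; r=cv2.matchTemplate(b[v-24:v+24,u-24:u+24],t,cv2.TM_CCOEFF_NORMED); _,mx,_,l=cv2.minMaxLoc(r); print(n,round(mx,3),(l[0]-10,l[1]-10))
"
```

```text
RL [44.7, 45.8] RR [44.1, -44.2] sides low [-17.8, 44.4] [-21.1, -43.1]
142 [42.9, 44.9] [32.6, -40.8]
150 [20.3, 44.4] [10.0, -41.0]
158 [-1.9, 46.6] [-12.5, -41.3]
166 [-24.6, 43.4] [-33.9, -33.6]
175 [-53.0, 14.1] [-56.2, -12.4]
181 [-69.4, 15.8] [-72.9, -13.3]
186 [-83.3, 14.5] [-86.5, -11.9]
lid in rack [-14.2, 7.0] trivet L edge front corner [-41.0, 48.4]
mug 1.0 (0, 0)
sauce 1.0 (0, 0)
bowl 0.309 (0, 0)
tin 1.0 (0, 0)
spoon 0.999 (0, 0)
shaker 0.268 (-9, 4)
```

```bash
python3 -c "
import cv2
a=cv2.imread('pics/scene0.png');b=cv2.imread('pics/zscene.png')
for n,(u,v) in dict(shaker=(317,245),bowl=(358,179)).items():
  t=a[v-12:v+12,u-9:u+9]; r=cv2.matchTemplate(b[v-20:v+20,u-17:u+17],t,cv2.TM_CCOEFF_NORMED); _,mx,_,l=cv2.minMaxLoc(r); print(n,round(mx,3),(l[0]-8,l[1]-8))
from h import *
goal(6.6)
print(close_job())"
```

```text
shaker 1.0 (0, 0)
bowl 0.928 (-1, -1)
t 23.85 pos mm [469.8   3.6 220.3] F [ 0.02  0.16 -0.45] T [ 0.05 -0.02 -0.02] grip mm 55.0 turn deg [-0.    0.88 -0.72]
the job is handed in; nothing more can be done
None
```

The job is handed in at about 24 s of the 72 s allowed. The paddle is on the stand against its lip, and the stack is standing in the rack. No verdict was reported, so the results below are my own measurements.

**What I did**
- I gripped the paddle by its handle and drew it out. It met the right-hand peg after about 33 mm, so I eased it some 5 mm to the left and drew it the rest of the way. The averaged forces I read at the wrist during the draw were about 3.6 N along the draw and 2 N sideways.
- I carried it to the stand, set it down about 15 mm short of the lip and pushed it home. It stalled at 5–7 N, and then I let go and withdrew.

**Last checks**

| Check | Measured | Limit |
|---|---|---|
| Paddle's rear edge, from the lip | within about 1 mm | 4 mm |
| Paddle off centre | 1–2 mm | 15 mm |
| Paddle out of square | under 1° | 0.08 rad (about 4.6°) |
| Crock off the rack's origin | about 16 mm | 40 mm |
| Trivets off the rack's origin | 10 mm or so, rough (one visible corner) | 30 mm |

- The crock looks upright by eye, with the stack down behind the crossbar.
- The mug, shaker, tin, spoon and sauce bottle show no shift in the pictures.
- The robot was clear of everything at hand-in.

**Where the checks disagreed:** In the top view, the image match failed for the shaker, which the arm hid, and for the bowl, where I think a shadow had changed. The other camera showed the shaker unmoved. It matched the bowl less well (0.93) with a shift of about one pixel; the arm never went near it.

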